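# Get the label carton out from among the bottles

### The job

Please fetch me the little green-and-white label carton that is hemmed in by three bottles on the grey bottle stand: first clear all three bottles over onto the steel side tray, leaving the carton where it is, then lay the carton flat inside the white outline on the blue mat, its long side along the outline's long side. Only then put the three bottles back on the stand, each on the very pad it stood on at the start. Keep the bottles upright throughout and leave the two screw-lid jars at the back alone.

Things in the scene. Friction and masses are not known exactly. Their poses are not given: they have to be found in the camera images.
- stand: Grey bottle stand, flat plate 190 (x) by 206 (y) mm, fixed; top 4 mm above the origin (centre of its underside). Flush on it, in its frame: dark round pads, 66 mm wide, at (-40, 0), (20, 66), (20, -66) mm, a bottle centred within 4 mm on each (which on which varies), and a lighter oblong pad at (28, 0) for the carton. Tray and mat flank it, on either side.
- side_tray: Shallow dark steel tray, fixed, 240 (its x) by 130 (its y) mm outside, rim 9 mm high and 3 mm thick, inner floor 3 mm above the worktop; origin: centre of its underside, x along its long side. Empty at the start; all three bottles fit in a row along its length, 74 mm apart.
- mat: Blue mat, fixed, 115 (its x) by 140 (its y) by 3 mm, with a white rectangular outline flush on it, inside 66 (x) by 90 (y) mm, centred; origin: centre of its underside; long side along its y.
- saline: White bottle with a blue cap, standing upright, loose, about 190 g; body 53 mm in diameter and 108 mm high, above it a screw cap 26 mm in diameter and 20 mm high, 128 mm high in all; origin: centre of its underside, z up along the bottle. It can be lifted by its cap from above (cap top = origin + 128 mm).
- iodine: Brown bottle with a white cap, the shortest, standing upright, loose, about 110 g; body 47 mm in diameter and 78 mm high, above it a screw cap 23 mm in diameter and 20 mm high, 98 mm high in all; origin: centre of its underside, z up along the bottle. It can be lifted by its cap from above (cap top = origin + 98 mm).
- enzyme: Teal bottle with a white cap, the tallest, standing upright, loose, about 330 g; body 59 mm in diameter and 125 mm high, above it a screw cap 29 mm in diameter and 20 mm high, 145 mm high in all; origin: centre of its underside, z up along the bottle. It can be lifted by its cap from above (cap top = origin + 145 mm).
- carton: Small pale-green carton with a dark green stripe, loose, about 80 g, lying flat; 40 (x) by 63 (y) by 28 mm; origin: centre of its underside; grasp it across the 40 mm. It starts between the bottles on the stand, on the oblong pad, its axes nearly along the stand's.
- jar_red: Bystander: clear screw-lid jar with a red lid, 50 mm in diameter, 52 mm high, at the back of the worktop; origin: centre of its underside; not to be moved.
- jar_blue: Bystander: clear screw-lid jar with a blue lid, 44 mm in diameter, 60 mm high, at the back of the worktop; origin: centre of its underside; not to be moved.

How it is judged:
By the outcome, as a careful person would: the job done as asked, in the order asked, and still so for the second after the job is handed in, with the robot touching nothing.
It also fails if it takes over 115 s, if anything falls off the work surface, if the arm or the gripper's body presses on something with over 40 N, if the wrist force passes 120 N, or if a joint passes its speed limit or range.

### The arm

A 6-joint arm with a two-finger parallel gripper is mounted at the origin on a cart in front of the work surface, level with it; the furniture and walls round the work are solid. World frame = base frame: x ahead of the robot, y to its left, z up, the work surface at z = 0. Lengths are in mm, angles in rad, forces in N, time in s.
With the tool pointing down it reaches from about 250 to 800 mm from the base axis. Payload 8.5 kg.
Tool frame: the origin (TCP) lies midway between the tips of the shut fingers; the grasp point (between the pads) lies 19 mm behind it; z points along the fingers, y is the line along which they close (so a half turn about z gives the same grasp; the last joint's range is limited). The gripper opens to 85 mm and grips with 20 to 120 N. Pads are 22 mm wide; open, the fingers measure 114 mm over their backs; the gripper's body (76 mm by 85 mm) begins 54 mm behind the grasp point. The pads swing forward as they close: fully open they stand 13 mm farther back than shut.
Start: joints at [1.15, 0.238, -0.013, 1.319, 0, 1.571], TCP at [214.438, 479.161, 231.276] pointing down, gripper open.
Joint ranges: [-2.66, 2.66], [-1.03, 1.9], [-1.14, 1.46], [-1.82, 2.27], [-1.45, 1.34], [-3.14, 3.14]. Speed limits (rad/s): [2.22, 2.22, 2.79, 3.14, 3.14, 3.14].

### API

Orientations are given as a unit quaternion [w, x, y, z].
In Python, from bench import arm gives the robot as it stands.
- The arm moves only by the tool servo_tool, never from a script. Its argument "moves" is a list of rows, each an object of numbers: "grip": the opening, from -1 (shut) to 1 (fully open); "x", "y", "z": the shift along the tool's x, y, z as a fraction of full scale; "turn": the turn about the tool's z as a fraction of full scale. In form: [{"grip": .., "x": .., "y": .., "z": .., "turn": ..}, ...]. A call has 1 to 12 rows; each row is the pose to reach, as a shift and turn from the pose commanded when the call began, along the tool's axes at that moment; what a row does not reach only later rows make up. Full scale, the value 1, is 0.3 m for a shift and 90 degrees for a turn. A row lasts 1/10 s, in which the tool goes at most 50 mm and 8.59 degrees, less where a joint would pass 70% of its speed; a pose out of reach is approached as far as the arm can. A call with a number of a shift or a turn outside -1 to 1 is refused whole. A call with a gripper value outside its range is refused whole. The fingers move at their own pace and stop on an object; "newtons" is the grip in N (left out, the last holds). Time passes only in rows, so rows that repeat a pose let the fingers close. It gives the time, the measured TCP pose, the force, the opening and the grip force at its end, in the units of the state.
- arm.sense(): the state, without advancing time (a new reading comes with each control period).
- arm.get_image(name): name is "scene" or "top" or "wrist"; returns a dict with "img" (420x560x3 uint8, red, green, blue), "K" (3x3 intrinsics, pixels), "extrinsics" (4x4, takes a point from camera to world coordinates). Camera axes: x right, y up, looking along -z (the intrinsics and any distortion apply to the point x, -y, -z); pixel columns grow to the right and rows downward; lengths in mm; the calibration is good to about 2 mm. A picture is of the moment at which its call begins. There is no depth.
- arm.sign_off(): hands the job in; it is judged then, once.
Trained networks look in the newest picture that a camera, given by its name, has taken for a name from the list of things; names that differ only in an ending like _2 or _b are one class to them, and where a whole thing is asked for, a point or a joint stands for the part that bears it (a point fixed in the world has none). Each returns a list of dicts, best first, with "p" (0 to 1); they miss things now and then, are a little off and sometimes report something else, mostly with a low value. They report only what shows in the picture. A call takes as long as a camera call.
- arm.spot_in(query, camera): "point" ([column, row] in pixels, amid what is visible of it).
The state is a dict: "t": time; "joint_positions": joint angles; "joint_vel": joint speeds; "tau": joint torques, N m; "tcp_pos": TCP position; "eef_rot": TCP orientation; "wrist_force": force on the tool from outside, world axes, zero at the start; "moment": the same for the moment, N m; "finger_gap": opening from 0.0 (shut) to 1.0 (fully open); "grip_force": force on a finger pad.
Only numpy, scipy, OpenCV 4.12 (cv2) and the standard library are available. Lean on these libraries where they do the work, as an engineer would, in place of code of your own. Each camera call takes 0.05 s, during which the arm holds its last target. There are 200 camera calls.

## Working session

There is one attempt and no reset: what is moved stays moved. The work goes in short steps, Python scripts to look and compute and a tool call to move; the robot and the scene stay as the last step left them, time stands still between calls to the robot, and variables do not carry over. Pictures are saved under pics/ and viewed, at most 14 in all, crops included, and the job is handed in when it is done.

Besides the shell and the picture viewer there is one more tool, called after ">>>" by a JSON object that holds its "method" and its "body", one argument or row to a line. servo_tool: Moves the arm, as the interface text tells. Its arguments: {"type":"object","properties":{"moves":{"type":"array","items":{"type":"object","properties":{"grip":{"type":"number"},"x":{"type":"number"},"y":{"type":"number"},"z":{"type":"number"},"turn":{"type":"number"}}}},"newtons":{"type":"number"}},"required":["moves"]}

```bash
ls; mkdir -p pics
cat > h.py <<'E'
import numpy as np, cv2
from bench import arm
def ray(im,px):
    K=np.array(im["K"]);E=np.array(im["extrinsics"])
    u=cv2.undistortPoints(np.array([[px]],float),K,np.array(im.get("dist",np.zeros(5)),float)).ravel()
    d=E[:3,:3]@np.array([u[0],-u[1],-1]);return E[:3,3],d
def at(im,px,z):
    o,d=ray(im,px);return o+d*(z-o[2])/d[2]
def proj(im,P):
    E=np.array(im["extrinsics"]);p=E[:3,:3].T@(np.array(P,float)-E[:3,3]);p=np.array([p[0],-p[1],-p[2]])
    q=np.array(im["K"])@p;return q[:2]/q[2]
def save(im,n): cv2.imwrite(f"pics/{n}.png",im["img"][:,:,::-1])
E
python3 - <<'E'
from h import *
s=arm.sense();print(s)
for c in("top","scene"):
    im=arm.get_image(c);save(im,c+"0");print(c,im.keys(),im["K"],im["extrinsics"])
    for q in("stand","side_tray","mat","saline","iodine","enzyme","carton","jar_red","jar_blue"):
        print(q,[(np.round(r["point"],1).tolist(),round(r["p"],2)) for r in arm.spot_in(q,c)[:2]])
E
```

```text
pics
{'t': 0.0, 'joint_positions': array([ 1.14998597e+00,  2.38791082e-01, -1.42833409e-02,  1.31920910e+00,
       -6.73461775e-06,  1.57079992e+00]), 'joint_vel': array([-0.00046684,  0.00094989,  0.00177703,  0.00127437,  0.00065511,
        0.00119152]), 'tau': array([-1.95383691e-03, -5.38774395e+01,  3.46440125e+01,  1.81971991e-02,
       -7.86763781e-05,  7.26803194e-06]), 'tcp_pos': array([214.28690608, 478.80035741, 230.66090816]), 'eef_rot': array([-1.52010560e-04,  2.08857859e-01,  9.77945725e-01, -7.27902010e-04]), 'wrist_force': array([-0.05268731, -0.51463224, -0.57981737]), 'moment': array([-0.01390189,  0.03030744, -0.02548982]), 'grip_force': 0.0, 'finger_gap': 0.9966762132586294}
top dict_keys(['img', 'K', 'extrinsics']) [[419.22648643   0.         276.53482422]
 [  0.         419.22648643 210.49625789]
 [  0.           0.           1.        ]] [[ 2.84602729e-02  9.97386015e-01 -6.64164854e-02  5.41059642e+02]
 [-9.99586893e-01  2.86634986e-02  2.10876715e-03  1.09052764e+01]
 [ 4.00698370e-03  6.63290322e-02  9.97789759e-01  1.19236025e+03]
 [ 0.00000000e+00  0.
[... 461 characters left out ...]
 432.09104831 203.62648729]
 [  0.           0.           1.        ]] [[ 8.16171602e-01  4.52490066e-01 -3.59328061e-01  2.50412313e+02]
 [-5.77588977e-01  6.21727441e-01 -5.29004691e-01 -4.88950385e+02]
 [-1.59652515e-02  6.39302534e-01  7.68789556e-01  7.87021583e+02]
 [ 0.00000000e+00  0.00000000e+00  0.00000000e+00  1.00000000e+00]]
stand [([269.8, 259.0], 0.66)]
side_tray [([325.8, 348.4], 0.94)]
mat [([207.1, 159.5], 0.98), ([287.5, 142.8], 0.52)]
saline [([284.8, 248.5], 0.75)]
iodine [([260.0, 202.0], 0.62), ([288.9, 143.8], 0.57)]
enzyme [([250.4, 228.8], 0.69)]
carton [([261.5, 202.2], 0.67), ([274.4, 229.3], 0.6)]
jar_red [([288.2, 141.5], 0.55)]
jar_blue [([371.1, 214.8], 0.91)]
```

Run:
```python
import cv2
a=cv2.imread("pics/top0.png")[140:320,120:440];cv2.imwrite("pics/top0c.png",cv2.resize(a,None,fx=2.5,fy=2.5,interpolation=cv2.INTER_CUBIC))
a=cv2.imread("pics/scene0.png")[110:410,150:450];cv2.imwrite("pics/scene0c.png",cv2.resize(a,None,fx=2,fy=2,interpolation=cv2.INTER_CUBIC))
```

```text
(no output)
```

View pics/top0c.png

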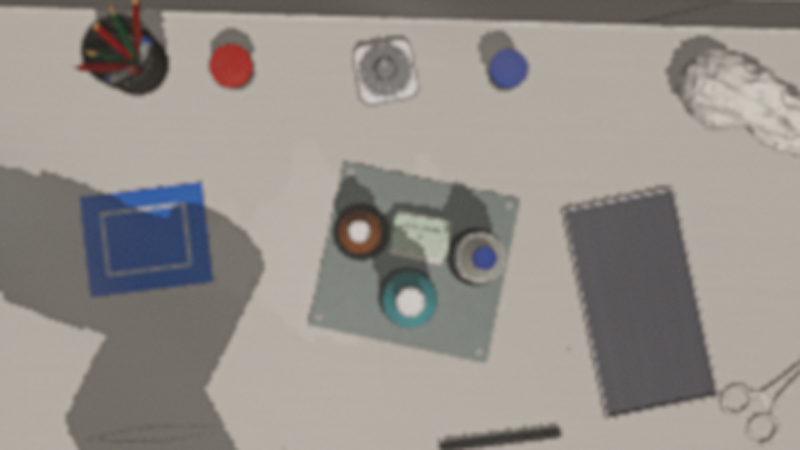

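View pics/scene0c.png

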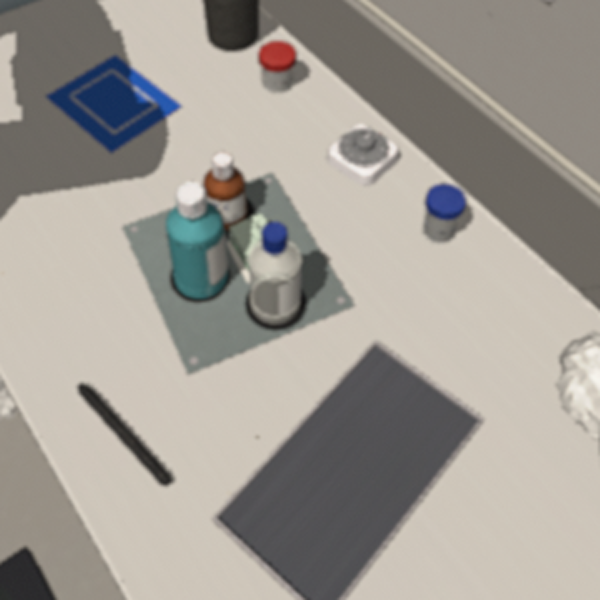

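Top crop: enzyme (teal) cap at (410,302), iodine at (358,231), saline at (485,258), carton at (420,235). The mat is on the left, the tray on the right. Scene view agrees.

```bash
cat > fit.py <<'E'
from h import *
from scipy.optimize import least_squares
top=arm.get_image("top");sc=arm.get_image("scene")
T=lambda p:(np.array(p)/2.5+[120,140]-[.3,.3]); S=lambda p:(np.array(p)/2+[150,110]-.25)
def fit(name,w,h,z,tp):
    img=np.array([at(top,T(p),z)[:2] for p in tp])
    loc=np.array([[w/2,h/2],[w/2,-h/2],[-w/2,-h/2],[-w/2,h/2]])
    f=lambda q:(loc@np.array([[np.cos(q[2]),np.sin(q[2])],[-np.sin(q[2]),np.cos(q[2])]])+q[:2]-img).ravel()
    best=min((least_squares(f,[*img.mean(0),a]) for a in(0,1.5,-1.5)),key=lambda r:r.cost)
    print(name,best.x.round(3),"res",best.fun.round(1)); return best.x
if __name__=="__main__":
    st=fit("stand",190,206,4,[(343,161),(519,198),(487,362),(309,325)])
    fit("mat",115,140,3,[(80,197),(202,182),(212,282),(92,297)])
    fit("outline",68,92,3,[(101,213),(186,204),(191,266),(107,276)])
    fit("tray",240,130,9,[(670,186),(716,393),(608,415),(562,207)][0:1]+[(716,393),(608,415),(562,207)])
    fit("tray_r",130,240,9,[(562,207),(670,186),(716,393),(608,415)])
    R=np.array([[np.cos(st[2]),-np.sin(st[2])],[np.sin(st[2]),np.cos(st[2])]])
    for n,h,p,s in(("iodine",102,(358,231),(223,160)),("saline",132,(485,258),(275,230)),("enzyme",149,(410,302),(190,190))):
        a=at(top,T(p),h);b=at(sc,S(s),h);print(n,a.round(1),b.round(1),"in stand",(R.T@(a[:2]-st[:2])).round(1))
    for l in((-40,0),(20,66),(20,-66),(28,0)): print(l,(st[:2]+R@l).round(1))
    print("carton ~",at(top,T((420,235)),32).round(1))
    print(arm.sense()["t"])
    w=arm.get_image("wrist");save(w,"w0")
E
python3 fit.py
```

```text
stand [ 5.25688e+02 -1.96580e+01 -1.75000e-01] res [ 0.4  0.5  0.9 -1.3 -0.8 -0.4 -0.6  1.2]
mat [5.41553e+02 2.84190e+02 1.53000e-01] res [ 0.4  0.4  0.7 -0.4 -0.3 -2.  -0.9  1.9]
outline [5.41151e+02 2.84468e+02 1.37000e-01] res [-1.3 -2.3 -1.7  2.3  0.8  1.6  2.2 -1.6]
tray [ 489.779 -272.809   -1.343] res [-38.4 -68.6  65.2 -44.   38.6  69.3 -65.4  43.3]
tray_r [ 4.89779e+02 -2.72809e+02  2.28000e-01] res [-65.4  43.3 -38.4 -68.6  65.2 -44.   38.6  69.3]
iodine [556.4  42.4 102. ] [556.7  39.8 102. ] in stand [19.5 66.5]
saline [532.4 -87.4 132. ] [534.2 -86.3 132. ] in stand [ 18.4 -65.5]
enzyme [487.  -12.6 149. ] [488.8  -9.9 149. ] in stand [-39.3   0.3]
(-40, 0) [486.3 -12.7]
(20, 66) [556.9  41.9]
(20, -66) [533.9 -88.1]
(28, 0) [553.3 -24.5]
carton ~ [554.9 -24.2  32. ]
1.1
```

```bash
cat > p.py <<'E'
import sys
from h import *
from scipy.spatial.transform import Rotation as Ro
# usage: p.py x y z [psi_toolY] ... -> fraction of move from present pose
s=arm.sense();q=s["eef_rot"];R=Ro.from_quat([*q[1:],q[0]]).as_matrix()
psi=np.arctan2(R[1,1],R[0,1])
print("t",round(s["t"],2),"tcp",s["tcp_pos"].round(1),"psi",psi.round(3),"gap",round(s["finger_gap"]*85,1),"gf",round(s["grip_force"],1),"F",s["wrist_force"].round(1),"j",s["joint_positions"].round(2))
a=[float(v) for v in sys.argv[1:]]
if len(a)>=3:
    d=R.T@(np.array(a[:3])-s["tcp_pos"]);tr=0
    if len(a)>3: tr=((psi-a[3]+np.pi/2)%np.pi-np.pi/2)
    print("shift xyz",(d/300).round(3),"turn",round(tr/(np.pi/2),3), "rows@30mm",round(np.linalg.norm(d)/30,1))
E
python3 p.py 487 -12 235
```

```text
t 1.15 tcp [214.4 479.2 231.3] psi 1.15 gap 85.2 gf 0.0 F [-0.2  0.4 -0.5] j [ 1.15  0.24 -0.01  1.32  0.    1.57]
shift xyz [-1.498 -1.123 -0.012] turn 0.0 rows@30mm 18.7
```

View pics/w0.png

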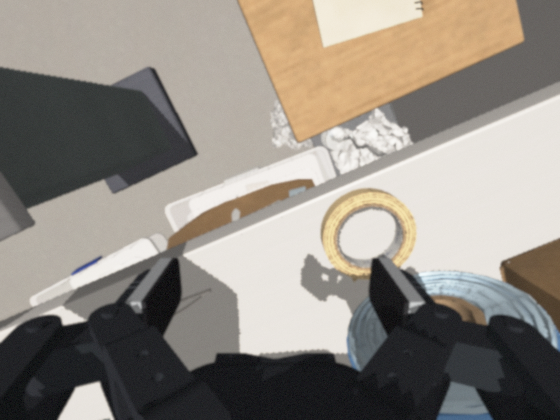

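The wrist view shows the fingers at the bottom of the picture and clutter (tape, bowl) well left of the work area. Moving on to the enzyme bottle.

>>> {"method": "servo_tool", "body": {
  "moves": [
    {"grip":0.4,"x":-0.07,"y":-0.05,"z":-0.03},
    {"grip":0.4,"x":-0.19,"y":-0.14,"z":-0.03},
    {"grip":0.4,"x":-0.31,"y":-0.23,"z":-0.03},
    {"grip":0.4,"x":-0.43,"y":-0.32,"z":-0.03},
    {"grip":0.4,"x":-0.55,"y":-0.41,"z":-0.03},
    {"grip":0.4,"x":-0.67,"y":-0.5,"z":-0.03},
    {"grip":0.4,"x":-0.79,"y":-0.59,"z":-0.03},
    {"grip":0.4,"x":-0.91,"y":-0.68,"z":-0.03},
    {"grip":0.4,"x":-0.97,"y":-0.73,"z":-0.03},
    {"grip":0.4,"x":-0.98,"y":-0.74,"z":-0.03}
  ]
}}

```text
invalid input at $.moves[0]: expected keys grip, x, y, z, turn
```

```bash
python3 p.py 487 -12 235
```

```text
t 1.15 tcp [214.4 479.2 231.3] psi 1.15 gap 85.2 gf 0.0 F [-0.2  0.4 -0.5] j [ 1.15  0.24 -0.01  1.32  0.    1.57]
shift xyz [-1.498 -1.123 -0.012] turn 0.0 rows@30mm 18.7
```

>>> {"method": "servo_tool", "body": {
  "moves": [
    {"grip":0.4,"x":-0.07,"y":-0.05,"z":-0.03,"turn":0},
    {"grip":0.4,"x":-0.19,"y":-0.14,"z":-0.03,"turn":0},
    {"grip":0.4,"x":-0.31,"y":-0.23,"z":-0.03,"turn":0},
    {"grip":0.4,"x":-0.43,"y":-0.32,"z":-0.03,"turn":0},
    {"grip":0.4,"x":-0.55,"y":-0.41,"z":-0.03,"turn":0},
    {"grip":0.4,"x":-0.67,"y":-0.5,"z":-0.03,"turn":0},
    {"grip":0.4,"x":-0.79,"y":-0.59,"z":-0.03,"turn":0},
    {"grip":0.4,"x":-0.91,"y":-0.68,"z":-0.03,"turn":0},
    {"grip":0.4,"x":-0.97,"y":-0.73,"z":-0.03,"turn":0},
    {"grip":0.4,"x":-0.98,"y":-0.74,"z":-0.03,"turn":0}
  ]
}}

```text
t: 2.15
tcp_pos: [393.1, 154.3, 240.4]
eef_rot: [0.0, 0.211, 0.978, -0.0]
wrist_force: [-0.7, -0.6, 0.5]
finger_gap: 0.696
grip_force: 0.0
```

```bash
python3 p.py 487 -12 235
```

```text
t 2.15 tcp [393.1 154.3 240.4] psi 1.147 gap 59.1 gf 0.0 F [-0.7 -0.6  0.5] j [ 0.37  0.06 -0.21  1.3  -0.    0.8 ]
shift xyz [-0.514 -0.376  0.018] turn 0.0 rows@30mm 6.4
```

>>> {"method": "servo_tool", "body": {
  "moves": [
    {"grip":0.3,"x":-0.1,"y":-0.07,"z":0.0,"turn":0},
    {"grip":0.3,"x":-0.2,"y":-0.15,"z":0.0,"turn":0},
    {"grip":0.3,"x":-0.3,"y":-0.22,"z":0.0,"turn":0},
    {"grip":0.3,"x":-0.4,"y":-0.3,"z":0.0,"turn":0},
    {"grip":0.3,"x":-0.47,"y":-0.345,"z":0.01,"turn":0},
    {"grip":0.3,"x":-0.505,"y":-0.37,"z":0.02,"turn":0},
    {"grip":0.3,"x":-0.514,"y":-0.376,"z":0.02,"turn":0},
    {"grip":0.3,"x":-0.514,"y":-0.376,"z":0.02,"turn":0}
  ]
}}

```text
t: 2.95
tcp_pos: [486.4, -8.9, 234.1]
eef_rot: [-0.0, 0.209, 0.978, 0.0]
wrist_force: [-1.0, 0.7, -0.4]
finger_gap: 0.652
grip_force: 0.0
```

```bash
python3 p.py 487 -12 134
python3 - <<'E'
from h import *
w=arm.get_image("wrist");save(w,"w1")
for n,P in(("enz",(487,-12,149)),("iod",(556.5,42,102)),("sal",(533,-87.5,132))): print(n,proj(w,P).round(1))
for q in("enzyme","saline","iodine","carton"): print(q,[(np.round(r["point"],1).tolist(),round(r["p"],2)) for r in arm.spot_in(q,"wrist")[:2]])
E
```

```text
t 2.95 tcp [486.4  -8.9 234.1] psi 1.15 gap 55.4 gf 0.0 F [-1.   0.7 -0.4] j [-0.02  0.17 -0.09  1.31  0.    0.4 ]
shift xyz [-0.006 -0.009  0.334] turn 0.0 rows@30mm 3.3
enz [270.7 216.3]
iod [355.2 242.9]
sal [213.3 290.4]
enzyme [([271.1, 194.7], 0.93)]
saline [([231.8, 250.8], 0.66), ([297.1, 171.2], 0.27)]
iodine [([343.8, 219.5], 0.78)]
carton [([288.9, 237.1], 0.62)]
```

View pics/w1.png

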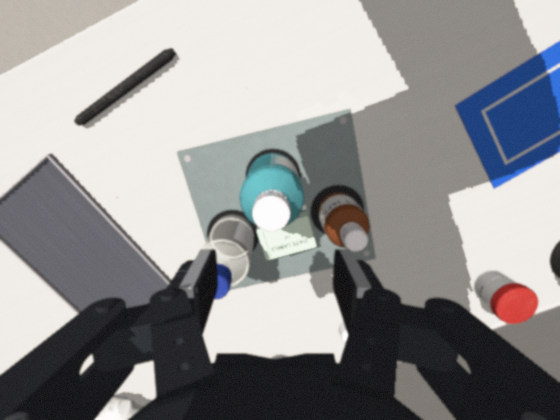

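Wrist view: enzyme cap at about (272,211), iodine cap at (355,236), saline cap at (220,282), a few pixels above my projections. Checking that now the arm has settled.

Run:
```python
from h import *
for k in range(2): w=arm.get_image("wrist")
s=arm.sense();print(s["tcp_pos"],s["t"])
g=w["img"].astype(int);
def blob(mask,c,r):
    m=np.zeros(mask.shape,np.uint8);cv2.circle(m,tuple(int(v) for v in c),r,1,-1);m&=mask.astype(np.uint8)
    n,l,st,ce=cv2.connectedComponentsWithStats(m);i=1+st[1:,4].argmax();return ce[i],st[i]
ce,st=blob(g.min(2)>190,proj(w,(487,-12,149)),32);print(ce,st,at(w,ce,149).round(1),proj(w,(487,-12,149)))
E=np.array(w["extrinsics"]);print(E.round(3))
# stand corners check
for p in((179,152),(349,110)):print(at(w,p,4).round(1))
from math import cos,sin
a=-.175
for l in((-95,103),(-95,-103)): print(np.array([525.7,-19.7])+[cos(a)*l[0]-sin(a)*l[1],sin(a)*l[0]+cos(a)*l[1]])
```

```text
[486.58121457  -8.91627938 234.54590288] 3.3
[271.45649433 220.30075662] [ 252  192   45   56 1586] [490.5 -12.7 149. ] [270.4582715  215.94219611]
[[ 4.09000e-01 -8.77000e-01 -2.54000e-01  4.20322e+02]
 [ 9.13000e-01  3.92000e-01  1.14000e-01  2.13550e+01]
 [ 0.00000e+00 -2.78000e-01  9.60000e-01  3.76978e+02]
 [ 0.00000e+00  0.00000e+00  0.00000e+00  1.00000e+00]]
[414.9 -98.    4. ]
[451.6  98.6   4. ]
[450.08411698  98.26710658]
[ 414.21784063 -104.58656044]
```

>>> {"method": "servo_tool", "body": {
  "moves": [
    {"grip":0.3,"x":-0.006,"y":-0.01,"z":0.06,"turn":0},
    {"grip":0.3,"x":-0.006,"y":-0.01,"z":0.14,"turn":0},
    {"grip":0.3,"x":-0.006,"y":-0.01,"z":0.22,"turn":0},
    {"grip":0.3,"x":-0.006,"y":-0.01,"z":0.29,"turn":0},
    {"grip":0.3,"x":-0.006,"y":-0.01,"z":0.33,"turn":0},
    {"grip":0.3,"x":-0.006,"y":-0.01,"z":0.335,"turn":0},
    {"grip":0.3,"x":-0.006,"y":-0.01,"z":0.335,"turn":0}
  ]
}}

```text
t: 4.0
tcp_pos: [487.2, -12.8, 134.0]
eef_rot: [-0.0, 0.209, 0.978, -0.0]
wrist_force: [0.2, 0.2, 0.2]
finger_gap: 0.647
grip_force: 0.0
```

```bash
python3 p.py 487 -12 134
python3 - <<'E'
from h import *
w=arm.get_image("wrist");save(w,"w2");s=arm.get_image("scene")
a=cv2.resize(s["img"][130:290,200:360],(420,420));cv2.imwrite("pics/m2.png",np.hstack([w["img"][:,:],a])[:,:,::-1][:, 180:])
E
```

```text
t 4.0 tcp [487.2 -12.8 134. ] psi 1.15 gap 55.0 gf 0.0 F [0.2 0.2 0.2] j [-0.03  0.23 -0.28  1.06 -0.    0.39]
shift xyz [0.002 0.002 0.   ] turn 0.0 rows@30mm 0.0
```

View pics/m2.png

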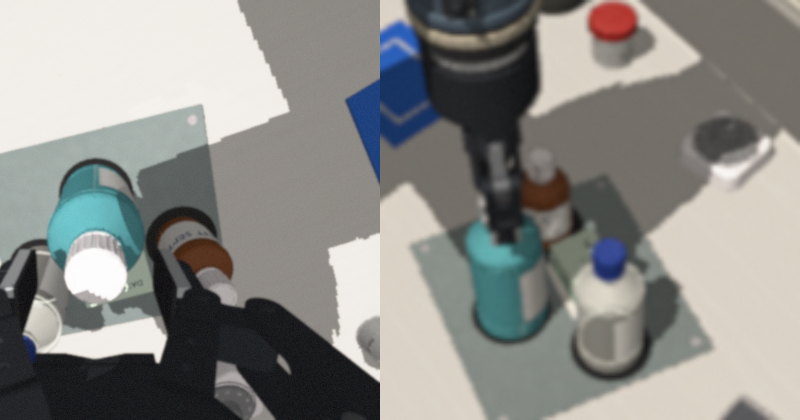

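Cap sits between the fingers (wrist picture, about (97,265)). Gripping.

>>> {"method": "servo_tool", "body": {
  "newtons": 40,
  "moves": [
    {"grip":-1,"x":0,"y":0,"z":0,"turn":0},
    {"grip":-1,"x":0,"y":0,"z":0,"turn":0},
    {"grip":-1,"x":0,"y":0,"z":0,"turn":0},
    {"grip":-1,"x":0,"y":0,"z":0,"turn":0},
    {"grip":-1,"x":0,"y":0,"z":0,"turn":0},
    {"grip":-1,"x":0,"y":0,"z":0,"turn":0}
  ]
}}

```text
t: 4.7
tcp_pos: [487.7, -12.9, 134.6]
eef_rot: [0.001, 0.209, 0.978, 0.0]
wrist_force: [-0.2, 1.2, 5.8]
finger_gap: 0.311
grip_force: 39.6
```

```bash
python3 p.py 487 -12.8 205
```

```text
t 4.7 tcp [487.7 -12.9 134.6] psi 1.15 gap 26.4 gf 39.6 F [-0.2  1.2  5.8] j [-0.03  0.23 -0.28  1.06  0.    0.39]
shift xyz [ 0.002 -0.001 -0.235] turn 0.0 rows@30mm 2.3
```

>>> {"method": "servo_tool", "body": {
  "moves": [
    {"grip":-1,"x":0,"y":0,"z":-0.02,"turn":0},
    {"grip":-1,"x":0,"y":0,"z":-0.06,"turn":0},
    {"grip":-1,"x":0,"y":0,"z":-0.11,"turn":0},
    {"grip":-1,"x":0,"y":0,"z":-0.16,"turn":0},
    {"grip":-1,"x":0,"y":0,"z":-0.2,"turn":0},
    {"grip":-1,"x":0,"y":0,"z":-0.23,"turn":0},
    {"grip":-1,"x":0,"y":0,"z":-0.235,"turn":0}
  ]
}}

```text
t: 5.4
tcp_pos: [487.6, -13.0, 205.2]
eef_rot: [0.001, 0.209, 0.978, 0.0]
wrist_force: [0.4, -0.3, -3.4]
finger_gap: 0.307
grip_force: 39.9
```

```bash
python3 p.py 417.6 -288.6 205
```

```text
t 5.4 tcp [487.6 -13.  205.2] psi 1.15 gap 26.1 gf 39.9 F [ 0.4 -0.3 -3.4] j [-0.03  0.18 -0.15  1.23 -0.    0.39]
shift xyz [-0.162 -0.934  0.001] turn 0.0 rows@30mm 9.5
```

>>> {"method": "servo_tool", "body": {
  "moves": [
    {"grip":-1,"x":-0.003,"y":-0.02,"z":0,"turn":0},
    {"grip":-1,"x":-0.014,"y":-0.08,"z":0,"turn":0},
    {"grip":-1,"x":-0.03,"y":-0.17,"z":0,"turn":0},
    {"grip":-1,"x":-0.048,"y":-0.28,"z":0,"turn":0},
    {"grip":-1,"x":-0.068,"y":-0.39,"z":0,"turn":0},
    {"grip":-1,"x":-0.087,"y":-0.5,"z":0,"turn":0},
    {"grip":-1,"x":-0.106,"y":-0.61,"z":0,"turn":0},
    {"grip":-1,"x":-0.125,"y":-0.72,"z":0,"turn":0},
    {"grip":-1,"x":-0.141,"y":-0.81,"z":0,"turn":0},
    {"grip":-1,"x":-0.153,"y":-0.88,"z":0,"turn":0},
    {"grip":-1,"x":-0.16,"y":-0.92,"z":0,"turn":0},
    {"grip":-1,"x":-0.162,"y":-0.934,"z":0,"turn":0}
  ]
}}

```text
t: 6.6
tcp_pos: [416.4, -289.4, 203.7]
eef_rot: [-0.001, 0.21, 0.978, 0.0]
wrist_force: [-0.2, 0.5, -3.4]
finger_gap: 0.306
grip_force: 40.0
```

```bash
python3 p.py 417.6 -288.6 135
python3 - <<'E'
from h import *
w=arm.get_image("top");a=w["img"][190:330,300:440];cv2.imwrite("pics/t3.png",cv2.resize(a,None,fx=4,fy=4)[:,:,::-1])
E
python3 p.py 417.6 -288.6 135
```

```text
t 6.6 tcp [ 416.4 -289.4  203.7] psi 1.149 gap 26.0 gf 40.0 F [-0.2  0.5 -3.4] j [-0.61  0.22 -0.11  1.24 -0.   -0.19]
shift xyz [-0.003  0.004  0.229] turn 0.0 rows@30mm 2.3
t 6.65 tcp [ 416.6 -289.2  203.8] psi 1.149 gap 26.3 gf 40.0 F [-0.6 -0.2 -3.5] j [-0.61  0.22 -0.11  1.24 -0.   -0.18]
shift xyz [-0.003  0.003  0.229] turn 0.0 rows@30mm 2.3
```

View pics/t3.png

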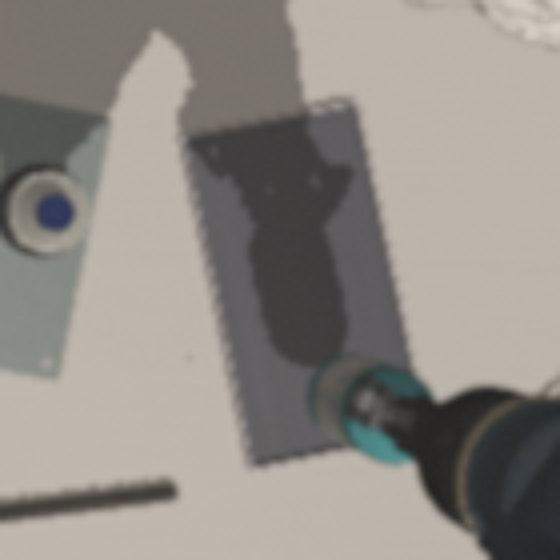

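The bottle hangs over the near end of the tray (picture (370,410)), shifted outward by the height parallax as expected. Lowering it.

>>> {"method": "servo_tool", "body": {
  "moves": [
    {"grip":-1,"x":-0.003,"y":0.003,"z":0.02,"turn":0},
    {"grip":-1,"x":-0.003,"y":0.003,"z":0.07,"turn":0},
    {"grip":-1,"x":-0.003,"y":0.003,"z":0.12,"turn":0},
    {"grip":-1,"x":-0.003,"y":0.003,"z":0.17,"turn":0},
    {"grip":-1,"x":-0.003,"y":0.003,"z":0.2,"turn":0},
    {"grip":-1,"x":-0.003,"y":0.003,"z":0.22,"turn":0},
    {"grip":-1,"x":-0.003,"y":0.003,"z":0.23,"turn":0},
    {"grip":-1,"x":-0.003,"y":0.003,"z":0.233,"turn":0},
    {"grip":-1,"x":-0.003,"y":0.003,"z":0.233,"turn":0}
  ]
}}

```text
t: 7.55
tcp_pos: [418.5, -288.2, 134.8]
eef_rot: [0.0, 0.209, 0.978, -0.0]
wrist_force: [-0.9, -0.1, -3.6]
finger_gap: 0.309
grip_force: 40.0
```

```bash
python3 p.py 417.6 -288.6 133.6
```

```text
t 7.55 tcp [ 418.5 -288.2  134.8] psi 1.15 gap 26.2 gf 40.0 F [-0.9 -0.1 -3.6] j [-0.6   0.26 -0.24  1.07 -0.   -0.18]
shift xyz [ 0.002 -0.002  0.004] turn 0.0 rows@30mm 0.1
```

>>> {"method": "servo_tool", "body": {
  "moves": [
    {"grip":-1,"x":0,"y":0,"z":0.002,"turn":0},
    {"grip":-1,"x":0,"y":0,"z":0.004,"turn":0},
    {"grip":-1,"x":0,"y":0,"z":0.004,"turn":0},
    {"grip":0.2,"x":0,"y":0,"z":0.003,"turn":0},
    {"grip":0.2,"x":0,"y":0,"z":0.003,"turn":0},
    {"grip":0.2,"x":0,"y":0,"z":0.003,"turn":0},
    {"grip":0.2,"x":0,"y":0,"z":0.003,"turn":0},
    {"grip":0.2,"x":0,"y":0,"z":-0.03,"turn":0},
    {"grip":0.2,"x":0,"y":0,"z":-0.1,"turn":0},
    {"grip":0.2,"x":0,"y":0,"z":-0.18,"turn":0},
    {"grip":0.2,"x":0,"y":0,"z":-0.24,"turn":0},
    {"grip":0.2,"x":0,"y":0,"z":-0.25,"turn":0}
  ]
}}

```text
t: 8.75
tcp_pos: [419.2, -288.8, 212.1]
eef_rot: [0.002, 0.209, 0.978, -0.001]
wrist_force: [0.5, -1.1, 0.3]
finger_gap: 0.599
grip_force: 0.0
```

```bash
python3 p.py 533 -87.5 207
```

```text
t 8.75 tcp [ 419.2 -288.8  212.1] psi 1.15 gap 50.9 gf 0.0 F [ 0.5 -1.1  0.3] j [-0.6   0.22 -0.09  1.26 -0.   -0.18]
shift xyz [-0.072  0.767  0.017] turn 0.0 rows@30mm 7.7
```

>>> {"method": "servo_tool", "body": {
  "moves": [
    {"grip":0.2,"x":-0.006,"y":0.06,"z":0.0,"turn":0},
    {"grip":0.2,"x":-0.017,"y":0.18,"z":0.0,"turn":0},
    {"grip":0.2,"x":-0.03,"y":0.32,"z":0.01,"turn":0},
    {"grip":0.2,"x":-0.043,"y":0.46,"z":0.01,"turn":0},
    {"grip":0.2,"x":-0.056,"y":0.6,"z":0.01,"turn":0},
    {"grip":0.2,"x":-0.066,"y":0.7,"z":0.017,"turn":0},
    {"grip":0.2,"x":-0.071,"y":0.755,"z":0.017,"turn":0},
    {"grip":0.2,"x":-0.072,"y":0.767,"z":0.017,"turn":0},
    {"grip":0.2,"x":-0.072,"y":0.767,"z":0.017,"turn":0}
  ]
}}

```text
t: 9.65
tcp_pos: [531.8, -87.0, 204.0]
eef_rot: [-0.0, 0.209, 0.978, -0.0]
wrist_force: [0.5, 0.4, 0.7]
finger_gap: 0.599
grip_force: 0.0
```

```bash
python3 p.py
python3 - <<'E'
from h import *
w=arm.get_image("wrist");w=arm.get_image("wrist");save(w,"w4")
for z in(132,112):print(proj(w,(533,-87.5,z)))
g=w["img"].astype(int);m=((g[:,:,2]>g[:,:,0]+50)&(g[:,:,2]>90)).astype(np.uint8)
n,l,st,ce=cv2.connectedComponentsWithStats(m)
for i in range(1,n):
    if st[i,4]>100: print(st[i],ce[i].round(1),at(w,ce[i],127).round(1))
E
python3 p.py 533 -87.5 117
```

```text
t 9.65 tcp [531.8 -87.  204. ] psi 1.151 gap 50.9 gf 0.0 F [0.5 0.4 0.7] j [-0.16  0.27 -0.04  1.26 -0.    0.26]
[275.1068287  221.31995021]
[275.09484268 212.85783337]
[540  13  20  66 706] [552.6  39. ] [496.  118.5 127. ]
[  0 153  16  37 370] [  6.1 173.4] [ 425.6 -244.8  127. ]
[ 259  195   35   39 1027] [276.1 214.4] [530.1 -85.4 127. ]
[317 348  21  12 112] [329.1 351.5] [656.5 -94.  127. ]
t 9.75 tcp [531.4 -87.9 204.3] psi 1.149 gap 50.7 gf 0.0 F [ 0.1 -0.3 -0.1] j [-0.16  0.27 -0.04  1.26 -0.    0.26]
shift xyz [-0.004  0.003  0.291] turn 0.0 rows@30mm 2.9
```

View pics/w4.png

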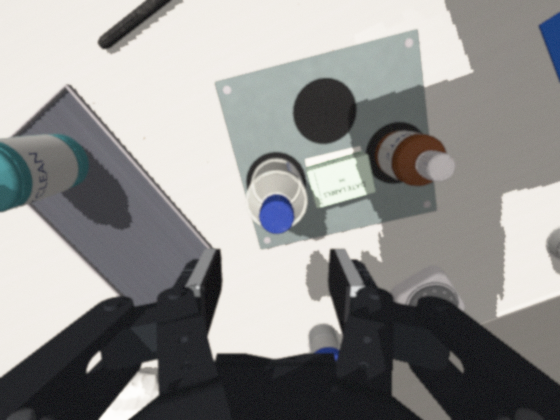

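The enzyme bottle stands upright in the tray at left, and the saline cap is at (276,214). Descending.

>>> {"method": "servo_tool", "body": {
  "newtons": 40,
  "moves": [
    {"grip":0.2,"x":0,"y":0.005,"z":0.06,"turn":0},
    {"grip":0.2,"x":0,"y":0.005,"z":0.14,"turn":0},
    {"grip":0.2,"x":0,"y":0.005,"z":0.22,"turn":0},
    {"grip":0.2,"x":0,"y":0.005,"z":0.27,"turn":0},
    {"grip":0.2,"x":0,"y":0.005,"z":0.29,"turn":0},
    {"grip":0.2,"x":0,"y":0.005,"z":0.291,"turn":0},
    {"grip":0.2,"x":0,"y":0.005,"z":0.291,"turn":0},
    {"grip":-1,"x":0,"y":0.005,"z":0.291,"turn":0},
    {"grip":-1,"x":0,"y":0.005,"z":0.291,"turn":0},
    {"grip":-1,"x":0,"y":0.005,"z":0.291,"turn":0},
    {"grip":-1,"x":0,"y":0.005,"z":0.291,"turn":0},
    {"grip":-1,"x":0,"y":0.005,"z":0.291,"turn":0}
  ]
}}

```text
t: 10.95
tcp_pos: [533.2, -85.9, 118.0]
eef_rot: [0.001, 0.209, 0.978, -0.0]
wrist_force: [-0.9, -2.1, 6.3]
finger_gap: 0.277
grip_force: 39.3
```

```bash
python3 p.py 490 -273 190
```

```text
t 10.95 tcp [533.2 -85.9 118. ] psi 1.15 gap 23.6 gf 39.3 F [-0.9 -2.1  6.3] j [-0.16  0.32 -0.19  1.05 -0.    0.26]
shift xyz [-0.124 -0.628 -0.24 ] turn 0.0 rows@30mm 6.8
```

>>> {"method": "servo_tool", "body": {
  "moves": [
    {"grip":-1,"x":0,"y":0,"z":-0.02,"turn":0},
    {"grip":-1,"x":0,"y":0,"z":-0.07,"turn":0},
    {"grip":-1,"x":0,"y":0,"z":-0.13,"turn":0},
    {"grip":-1,"x":-0.004,"y":-0.02,"z":-0.18,"turn":0},
    {"grip":-1,"x":-0.016,"y":-0.08,"z":-0.22,"turn":0},
    {"grip":-1,"x":-0.034,"y":-0.17,"z":-0.235,"turn":0},
    {"grip":-1,"x":-0.055,"y":-0.28,"z":-0.24,"turn":0},
    {"grip":-1,"x":-0.077,"y":-0.39,"z":-0.24,"turn":0},
    {"grip":-1,"x":-0.099,"y":-0.5,"z":-0.24,"turn":0},
    {"grip":-1,"x":-0.115,"y":-0.58,"z":-0.24,"turn":0},
    {"grip":-1,"x":-0.122,"y":-0.618,"z":-0.24,"turn":0},
    {"grip":-1,"x":-0.124,"y":-0.628,"z":-0.24,"turn":0}
  ]
}}

```text
t: 12.15
tcp_pos: [489.2, -273.5, 189.0]
eef_rot: [-0.0, 0.21, 0.978, 0.0]
wrist_force: [-0.4, 0.5, -1.5]
finger_gap: 0.274
grip_force: 39.6
```

```bash
python3 p.py 490 -273 117.3
```

```text
t 12.15 tcp [ 489.2 -273.5  189. ] psi 1.149 gap 23.3 gf 39.6 F [-0.4  0.5 -1.5] j [-0.51  0.32 -0.01  1.24  0.   -0.09]
shift xyz [-0.002  0.003  0.239] turn 0.0 rows@30mm 2.4
```

>>> {"method": "servo_tool", "body": {
  "moves": [
    {"grip":-1,"x":-0.002,"y":0.003,"z":0.03,"turn":0},
    {"grip":-1,"x":-0.002,"y":0.003,"z":0.09,"turn":0},
    {"grip":-1,"x":-0.002,"y":0.003,"z":0.15,"turn":0},
    {"grip":-1,"x":-0.002,"y":0.003,"z":0.2,"turn":0},
    {"grip":-1,"x":-0.002,"y":0.003,"z":0.225,"turn":0},
    {"grip":-1,"x":-0.002,"y":0.003,"z":0.237,"turn":0},
    {"grip":-1,"x":-0.002,"y":0.003,"z":0.242,"turn":0},
    {"grip":-1,"x":-0.002,"y":0.003,"z":0.243,"turn":0},
    {"grip":-1,"x":-0.002,"y":0.003,"z":0.243,"turn":0}
  ]
}}

```text
t: 13.05
tcp_pos: [491.1, -271.9, 117.1]
eef_rot: [0.001, 0.209, 0.978, -0.0]
wrist_force: [-1.7, 1.1, 5.6]
finger_gap: 0.277
grip_force: 40.1
```

```bash
python3 p.py 490 -273 117
```

```text
t 13.05 tcp [ 491.1 -271.9  117.1] psi 1.151 gap 23.6 gf 40.1 F [-1.7  1.1  5.6] j [-0.51  0.36 -0.14  1.07  0.   -0.09]
shift xyz [ 0.002 -0.005  0.   ] turn 0.0 rows@30mm 0.1
```

>>> {"method": "servo_tool", "body": {
  "moves": [
    {"grip":-0.1,"x":0,"y":0,"z":0,"turn":0},
    {"grip":0.1,"x":0,"y":0,"z":0,"turn":0},
    {"grip":0.1,"x":0,"y":0,"z":0,"turn":0},
    {"grip":0.1,"x":0,"y":0,"z":0,"turn":0},
    {"grip":0.1,"x":0,"y":0,"z":-0.03,"turn":0},
    {"grip":0.1,"x":0,"y":0,"z":-0.1,"turn":0},
    {"grip":0.1,"x":0,"y":0,"z":-0.18,"turn":0},
    {"grip":0.1,"x":0,"y":0,"z":-0.25,"turn":0},
    {"grip":0.1,"x":0,"y":0,"z":-0.28,"turn":0},
    {"grip":0.1,"x":0,"y":0,"z":-0.285,"turn":0}
  ]
}}

```text
t: 14.05
tcp_pos: [491.1, -272.5, 202.9]
eef_rot: [0.001, 0.209, 0.978, -0.0]
wrist_force: [0.2, -0.4, -0.2]
finger_gap: 0.551
grip_force: 0.0
```

```bash
python3 p.py 555.5 42 175
```

```text
t 14.05 tcp [ 491.1 -272.5  202.9] psi 1.15 gap 46.8 gf 0.0 F [ 0.2 -0.4 -0.2] j [-0.51  0.31  0.01  1.27 -0.   -0.09]
shift xyz [0.232 1.045 0.092] turn 0.0 rows@30mm 10.7
```

>>> {"method": "servo_tool", "body": {
  "moves": [
    {"grip":0.1,"x":0.013,"y":0.06,"z":0,"turn":0},
    {"grip":0.1,"x":0.04,"y":0.18,"z":0,"turn":0},
    {"grip":0.1,"x":0.073,"y":0.33,"z":0.01,"turn":0},
    {"grip":0.1,"x":0.106,"y":0.48,"z":0.03,"turn":0},
    {"grip":0.1,"x":0.14,"y":0.63,"z":0.05,"turn":0},
    {"grip":0.1,"x":0.173,"y":0.78,"z":0.07,"turn":0},
    {"grip":0.1,"x":0.202,"y":0.91,"z":0.09,"turn":0},
    {"grip":0.1,"x":0.218,"y":0.98,"z":0.092,"turn":0},
    {"grip":0.1,"x":0.222,"y":1.0,"z":0.092,"turn":0},
    {"grip":0.1,"x":0.222,"y":1.0,"z":0.092,"turn":0},
    {"grip":0.1,"x":0.222,"y":1.0,"z":0.092,"turn":0}
  ]
}}

```text
t: 15.15
tcp_pos: [551.9, 28.1, 173.7]
eef_rot: [-0.0, 0.209, 0.978, -0.0]
wrist_force: [-0.7, -0.1, -0.5]
finger_gap: 0.551
grip_force: 0.0
```

```bash
python3 - <<'E'
from h import *
w=arm.get_image("wrist");save(w,"w5")
print(proj(w,(556,42,102)),proj(w,(556,42,82)))
E
python3 p.py 555.5 42 87
```

```text
[294.53549323 217.10689522] [293.00026701 208.92848875]
t 15.2 tcp [552.   27.8 173.8] psi 1.149 gap 46.6 gf 0.0 F [-0.5  0.  -0.6] j [ 0.05  0.31 -0.06  1.2  -0.    0.47]
shift xyz [0.009 0.048 0.289] turn 0.0 rows@30mm 2.9
```

View pics/w5.png

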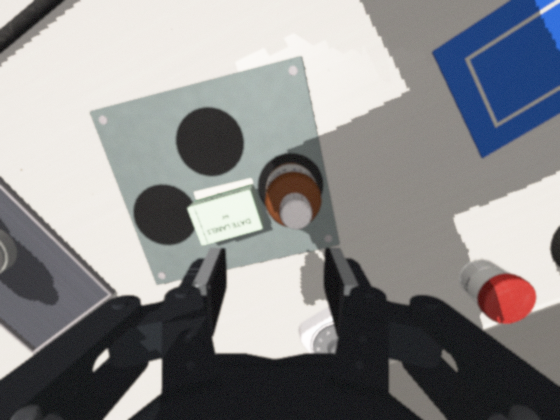

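Iodine cap at (295,208), close to the expected (294,217), and the two cleared pads are visible. Descending.

>>> {"method": "servo_tool", "body": {
  "newtons": 40,
  "moves": [
    {"grip":0.1,"x":0.012,"y":0.045,"z":0.06,"turn":0},
    {"grip":0.1,"x":0.012,"y":0.045,"z":0.14,"turn":0},
    {"grip":0.1,"x":0.012,"y":0.045,"z":0.22,"turn":0},
    {"grip":0.1,"x":0.012,"y":0.045,"z":0.27,"turn":0},
    {"grip":0.1,"x":0.012,"y":0.045,"z":0.288,"turn":0},
    {"grip":0.1,"x":0.012,"y":0.045,"z":0.289,"turn":0},
    {"grip":0.1,"x":0.012,"y":0.045,"z":0.289,"turn":0},
    {"grip":-1,"x":0.012,"y":0.045,"z":0.289,"turn":0},
    {"grip":-1,"x":0.012,"y":0.045,"z":0.289,"turn":0},
    {"grip":-1,"x":0.012,"y":0.045,"z":0.289,"turn":0},
    {"grip":-1,"x":0.012,"y":0.045,"z":0.289,"turn":0},
    {"grip":-1,"x":0.012,"y":0.045,"z":0.289,"turn":0}
  ]
}}

```text
t: 16.4
tcp_pos: [555.2, 42.8, 88.3]
eef_rot: [0.001, 0.209, 0.978, 0.0]
wrist_force: [-0.9, 1.0, 5.8]
finger_gap: 0.236
grip_force: 39.3
```

```bash
python3 p.py 562 -257 155
```

```text
t 16.4 tcp [555.2  42.8  88.3] psi 1.15 gap 20.1 gf 39.3 F [-0.9  1.   5.8] j [ 0.08  0.37 -0.2   1.   -0.    0.5 ]
shift xyz [-0.429 -0.903 -0.222] turn 0.0 rows@30mm 10.2
```

>>> {"method": "servo_tool", "body": {
  "moves": [
    {"grip":-1,"x":0,"y":0,"z":-0.02,"turn":0},
    {"grip":-1,"x":0,"y":0,"z":-0.08,"turn":0},
    {"grip":-1,"x":0,"y":0,"z":-0.14,"turn":0},
    {"grip":-1,"x":-0.01,"y":-0.02,"z":-0.19,"turn":0},
    {"grip":-1,"x":-0.043,"y":-0.09,"z":-0.215,"turn":0},
    {"grip":-1,"x":-0.09,"y":-0.19,"z":-0.222,"turn":0},
    {"grip":-1,"x":-0.147,"y":-0.31,"z":-0.222,"turn":0},
    {"grip":-1,"x":-0.204,"y":-0.43,"z":-0.222,"turn":0},
    {"grip":-1,"x":-0.261,"y":-0.55,"z":-0.222,"turn":0},
    {"grip":-1,"x":-0.318,"y":-0.67,"z":-0.222,"turn":0},
    {"grip":-1,"x":-0.37,"y":-0.78,"z":-0.222,"turn":0},
    {"grip":-1,"x":-0.408,"y":-0.86,"z":-0.222,"turn":0}
  ]
}}

```text
t: 17.6
tcp_pos: [560.4, -245.1, 154.0]
eef_rot: [-0.0, 0.209, 0.978, -0.0]
wrist_force: [0.3, -0.4, -1.5]
finger_gap: 0.236
grip_force: 39.3
```

```bash
python3 p.py 562 -257 87.3
```

```text
t 17.6 tcp [ 560.4 -245.1  154. ] psi 1.149 gap 20.1 gf 39.3 F [ 0.3 -0.4 -1.5] j [-0.41  0.42  0.05  1.21 -0.    0.01]
shift xyz [-0.021 -0.034  0.222] turn 0.0 rows@30mm 2.3
```

>>> {"method": "servo_tool", "body": {
  "moves": [
    {"grip":-1,"x":-0.012,"y":-0.02,"z":0.0,"turn":0},
    {"grip":-1,"x":-0.02,"y":-0.033,"z":0.01,"turn":0},
    {"grip":-1,"x":-0.021,"y":-0.035,"z":0.06,"turn":0},
    {"grip":-1,"x":-0.021,"y":-0.035,"z":0.12,"turn":0},
    {"grip":-1,"x":-0.021,"y":-0.035,"z":0.17,"turn":0},
    {"grip":-1,"x":-0.021,"y":-0.035,"z":0.205,"turn":0},
    {"grip":-1,"x":-0.021,"y":-0.035,"z":0.218,"turn":0},
    {"grip":-1,"x":-0.021,"y":-0.035,"z":0.225,"turn":0},
    {"grip":-1,"x":-0.021,"y":-0.035,"z":0.226,"turn":0},
    {"grip":-1,"x":-0.021,"y":-0.035,"z":0.226,"turn":0}
  ]
}}

```text
t: 18.6
tcp_pos: [563.0, -254.6, 87.6]
eef_rot: [0.001, 0.209, 0.978, -0.0]
wrist_force: [-1.4, 0.1, 5.1]
finger_gap: 0.239
grip_force: 40.1
```

```bash
python3 p.py 562 -257 87.3
```

```text
t 18.6 tcp [ 563.  -254.6   87.6] psi 1.151 gap 20.3 gf 40.1 F [-1.4  0.1  5.1] j [-0.42  0.47 -0.04  1.06  0.   -0.  ]
shift xyz [-0.    -0.009  0.001] turn 0.0 rows@30mm 0.1
```

Contact; release and rise.

>>> {"method": "servo_tool", "body": {
  "moves": [
    {"grip":-0.1,"x":0,"y":0,"z":0,"turn":0},
    {"grip":0.0,"x":0,"y":0,"z":0,"turn":0},
    {"grip":0.0,"x":0,"y":0,"z":0,"turn":0},
    {"grip":0.0,"x":0,"y":0,"z":0,"turn":0},
    {"grip":0.0,"x":0,"y":0,"z":-0.03,"turn":0},
    {"grip":0.0,"x":0,"y":0,"z":-0.1,"turn":0},
    {"grip":0.0,"x":0,"y":0,"z":-0.18,"turn":0},
    {"grip":0.0,"x":0,"y":0,"z":-0.26,"turn":0},
    {"grip":0.0,"x":0,"y":0,"z":-0.28,"turn":0}
  ]
}}

```text
t: 19.5
tcp_pos: [563.5, -255.6, 173.5]
eef_rot: [0.002, 0.209, 0.978, -0.001]
wrist_force: [1.5, 0.6, 0.3]
finger_gap: 0.503
grip_force: 0.0
```

```bash
python3 p.py 554 -24 172 -0.175
```

```text
t 19.5 tcp [ 563.5 -255.6  173.5] psi 1.15 gap 42.7 gf 0.0 F [1.5 0.6 0.3] j [-0.43  0.42  0.1   1.25 -0.   -0.  ]
shift xyz [0.344 0.692 0.003] turn 0.844 rows@30mm 7.7
```

>>> {"method": "servo_tool", "body": {
  "moves": [
    {"grip":0.4,"x":0.02,"y":0.04,"z":0,"turn":0.06},
    {"grip":0.6,"x":0.06,"y":0.12,"z":0,"turn":0.15},
    {"grip":0.8,"x":0.11,"y":0.22,"z":0,"turn":0.24},
    {"grip":1,"x":0.16,"y":0.32,"z":0,"turn":0.33},
    {"grip":1,"x":0.21,"y":0.42,"z":0,"turn":0.42},
    {"grip":1,"x":0.26,"y":0.52,"z":0,"turn":0.51},
    {"grip":1,"x":0.3,"y":0.6,"z":0,"turn":0.6},
    {"grip":1,"x":0.33,"y":0.66,"z":0,"turn":0.69},
    {"grip":1,"x":0.34,"y":0.685,"z":0,"turn":0.78},
    {"grip":1,"x":0.344,"y":0.692,"z":0,"turn":0.84},
    {"grip":1,"x":0.344,"y":0.692,"z":0,"turn":0.844},
    {"grip":1,"x":0.344,"y":0.692,"z":0,"turn":0.844}
  ]
}}

```text
t: 20.7
tcp_pos: [552.8, -23.4, 169.9]
eef_rot: [-0.0, 0.766, 0.643, -0.0]
wrist_force: [-0.4, -0.2, -0.6]
finger_gap: 1.002
grip_force: 0.0
```

```bash
python3 p.py
python3 - <<'E'
from h import *
t=arm.get_image("top");w=arm.get_image("wrist");
cv2.imwrite("pics/m6.png",np.hstack([w["img"],cv2.resize(t["img"][180:320,345:425],(240,420))])[:,:,::-1])
print("center",proj(w,(554,-24,32)))
g=w["img"].astype(int);m=((g[:,:,1]>g[:,:,0]+6)&(g.min(2)>120)).astype(np.uint8)
n,l,st,ce=cv2.connectedComponentsWithStats(m);
for i in range(1,n):
    if st[i,4]>800:
        r=cv2.minAreaRect(np.argwhere(l==i)[:,::-1].astype(np.float32));b=cv2.boxPoints(r)
        print(st[i],r,[at(w,p,32)[:2].round(1).tolist() for p in b])
E
python3 p.py 554 -24 172 -0.175
```

```text
t 20.7 tcp [552.8 -23.4 169.9] psi -0.173 gap 85.2 gf 0.0 F [-0.4 -0.2 -0.6] j [-0.04  0.31 -0.07  1.19 -0.    1.7 ]
center [278.40675009 195.34091775]
[  143    76   202   204 20456] ((242.93252563476562, 177.55740356445312), (201.65264892578125, 201.87583923339844), 0.5115558505058289) [[407.4, -82.6], [462.0, 94.9], [624.5, 64.8], [601.8, -118.8]]
t 20.8 tcp [552.8 -23.7 170. ] psi -0.174 gap 85.0 gf 0.0 F [ 0.2 -0.  -0.3] j [-0.04  0.31 -0.07  1.19 -0.    1.7 ]
shift xyz [-0.     0.004 -0.007] turn 0.001 rows@30mm 0.1
```

View pics/m6.png

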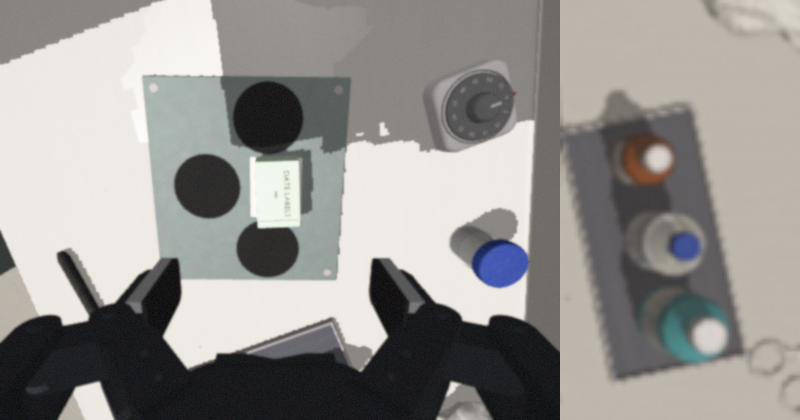

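All three bottles stand upright in the tray. The carton's top is centred at (279,192), as projected, so descend and grip.

>>> {"method": "servo_tool", "body": {
  "newtons": 30,
  "moves": [
    {"grip":0.7,"x":0,"y":0.003,"z":0.07,"turn":0},
    {"grip":0.7,"x":0,"y":0.003,"z":0.17,"turn":0},
    {"grip":0.7,"x":0,"y":0.003,"z":0.27,"turn":0},
    {"grip":0.7,"x":0,"y":0.003,"z":0.36,"turn":0},
    {"grip":0.7,"x":0,"y":0.003,"z":0.44,"turn":0},
    {"grip":0.7,"x":0,"y":0.003,"z":0.5,"turn":0},
    {"grip":0.7,"x":0,"y":0.003,"z":0.525,"turn":0},
    {"grip":0.7,"x":0,"y":0.003,"z":0.53,"turn":0},
    {"grip":0.7,"x":0,"y":0.003,"z":0.53,"turn":0}
  ]
}}

```text
t: 21.7
tcp_pos: [554.2, -23.7, 11.6]
eef_rot: [0.0, 0.766, 0.642, 0.0]
wrist_force: [0.3, 0.1, -0.3]
finger_gap: 0.851
grip_force: 0.0
```

```bash
python3 p.py
```

```text
t 21.7 tcp [554.2 -23.7  11.6] psi -0.176 gap 72.3 gf 0.0 F [ 0.3  0.1 -0.3] j [-0.04  0.45 -0.31  0.81 -0.    1.7 ]
```

>>> {"method": "servo_tool", "body": {
  "newtons": 30,
  "moves": [
    {"grip":-1,"x":0,"y":0,"z":0,"turn":0},
    {"grip":-1,"x":0,"y":0,"z":0,"turn":0},
    {"grip":-1,"x":0,"y":0,"z":0,"turn":0},
    {"grip":-1,"x":0,"y":0,"z":0,"turn":0},
    {"grip":-1,"x":0,"y":0,"z":0,"turn":0},
    {"grip":-1,"x":0,"y":0,"z":0,"turn":0},
    {"grip":-1,"x":0,"y":0,"z":-0.02,"turn":0},
    {"grip":-1,"x":0,"y":0,"z":-0.07,"turn":0},
    {"grip":-1,"x":0,"y":0,"z":-0.13,"turn":0},
    {"grip":-1,"x":0,"y":0,"z":-0.19,"turn":0},
    {"grip":-1,"x":0,"y":0,"z":-0.22,"turn":0}
  ]
}}

```text
t: 22.8
tcp_pos: [554.5, -23.5, 79.0]
eef_rot: [0.001, 0.766, 0.642, 0.001]
wrist_force: [-0.2, 0.5, -0.8]
finger_gap: 0.466
grip_force: 30.4
```

```bash
python3 p.py 541.5 284.3 77 0.15
```

```text
t 22.8 tcp [554.5 -23.5  79. ] psi -0.176 gap 39.6 gf 30.4 F [-0.2  0.5 -0.8] j [-0.04  0.38 -0.22  0.97 -0.    1.7 ]
shift xyz [ 1.003 -0.222  0.007] turn -0.207 rows@30mm 10.3
```

>>> {"method": "servo_tool", "body": {
  "moves": [
    {"grip":-1,"x":0.02,"y":-0.004,"z":0,"turn":0},
    {"grip":-1,"x":0.08,"y":-0.018,"z":0,"turn":-0.01},
    {"grip":-1,"x":0.17,"y":-0.038,"z":0,"turn":-0.03},
    {"grip":-1,"x":0.28,"y":-0.062,"z":0,"turn":-0.05},
    {"grip":-1,"x":0.4,"y":-0.089,"z":0,"turn":-0.08},
    {"grip":-1,"x":0.52,"y":-0.115,"z":0,"turn":-0.11},
    {"grip":-1,"x":0.64,"y":-0.142,"z":0,"turn":-0.14},
    {"grip":-1,"x":0.76,"y":-0.168,"z":0,"turn":-0.17},
    {"grip":-1,"x":0.87,"y":-0.193,"z":0,"turn":-0.19},
    {"grip":-1,"x":0.95,"y":-0.21,"z":0,"turn":-0.2},
    {"grip":-1,"x":0.99,"y":-0.219,"z":0,"turn":-0.207},
    {"grip":-1,"x":1.0,"y":-0.222,"z":0,"turn":-0.207}
  ]
}}

```text
t: 24.0
tcp_pos: [540.0, 284.6, 76.2]
eef_rot: [-0.0, 0.652, 0.758, -0.001]
wrist_force: [-0.2, -0.2, -1.0]
finger_gap: 0.464
grip_force: 30.4
```

```bash
python3 p.py 541.5 284.3 11.5 0.15
```

```text
t 24.0 tcp [540.  284.6  76.2] psi 0.151 gap 39.5 gf 30.4 F [-0.2 -0.2 -1. ] j [ 0.49  0.47 -0.07  1.03 -0.    1.9 ]
shift xyz [-0.002  0.005  0.216] turn 0.001 rows@30mm 2.2
```

>>> {"method": "servo_tool", "body": {
  "moves": [
    {"grip":-1,"x":-0.002,"y":0.005,"z":0.03,"turn":0},
    {"grip":-1,"x":-0.002,"y":0.005,"z":0.08,"turn":0},
    {"grip":-1,"x":-0.002,"y":0.005,"z":0.13,"turn":0},
    {"grip":-1,"x":-0.002,"y":0.005,"z":0.175,"turn":0},
    {"grip":-1,"x":-0.002,"y":0.005,"z":0.2,"turn":0},
    {"grip":-1,"x":-0.002,"y":0.005,"z":0.212,"turn":0},
    {"grip":-1,"x":-0.002,"y":0.005,"z":0.217,"turn":0},
    {"grip":-1,"x":-0.002,"y":0.005,"z":0.22,"turn":0},
    {"grip":-1,"x":-0.002,"y":0.005,"z":0.22,"turn":0}
  ]
}}

```text
t: 24.9
tcp_pos: [542.5, 283.3, 11.5]
eef_rot: [0.0, 0.652, 0.758, 0.0]
wrist_force: [0.6, 0.5, -0.2]
finger_gap: 0.458
grip_force: 30.4
```

```bash
python3 p.py 541.5 284.3 11
```

```text
t 24.9 tcp [542.5 283.3  11.5] psi 0.149 gap 39.0 gf 30.4 F [ 0.6  0.5 -0.2] j [ 0.48  0.53 -0.16  0.88 -0.    1.9 ]
shift xyz [ 0.004 -0.003  0.002] turn 0.0 rows@30mm 0.1
```

>>> {"method": "servo_tool", "body": {
  "moves": [
    {"grip":-1,"x":0.002,"y":-0.002,"z":0.003,"turn":0},
    {"grip":-1,"x":0.002,"y":-0.002,"z":0.003,"turn":0},
    {"grip":0.5,"x":0.002,"y":-0.002,"z":0.002,"turn":0},
    {"grip":0.5,"x":0.002,"y":-0.002,"z":0.002,"turn":0},
    {"grip":0.5,"x":0.002,"y":-0.002,"z":0.002,"turn":0},
    {"grip":0.5,"x":0.002,"y":-0.002,"z":0.002,"turn":0},
    {"grip":0.5,"x":0.002,"y":-0.002,"z":-0.04,"turn":0},
    {"grip":0.5,"x":0.002,"y":-0.002,"z":-0.12,"turn":0},
    {"grip":0.5,"x":0.002,"y":-0.002,"z":-0.25,"turn":0},
    {"grip":0.5,"x":0.002,"y":-0.002,"z":-0.38,"turn":0},
    {"grip":0.5,"x":0.002,"y":-0.002,"z":-0.48,"turn":0},
    {"grip":0.5,"x":0.002,"y":-0.002,"z":-0.51,"turn":0}
  ]
}}

```text
t: 26.1
tcp_pos: [543.0, 284.5, 168.8]
eef_rot: [0.001, 0.652, 0.758, 0.003]
wrist_force: [0.1, -0.3, -0.3]
finger_gap: 0.749
grip_force: 0.0
```

```bash
python3 p.py 563 -255 175 1.15;python3 - <<'E'
from h import *
w=arm.get_image("wrist");s=arm.get_image("scene")
cv2.imwrite("pics/m7.png",np.hstack([w["img"][:,100:500],cv2.resize(s["img"][105:245,130:263],(400,420))])[:,:,::-1])
E
```

```text
t 26.1 tcp [543.  284.5 168.8] psi 0.149 gap 63.7 gf 0.0 F [ 0.1 -0.3 -0.3] j [ 0.48  0.41  0.08  1.23 -0.    1.9 ]
shift xyz [-1.788 -0.202 -0.025] turn -0.637 rows@30mm 18.0
```

View pics/m7.png

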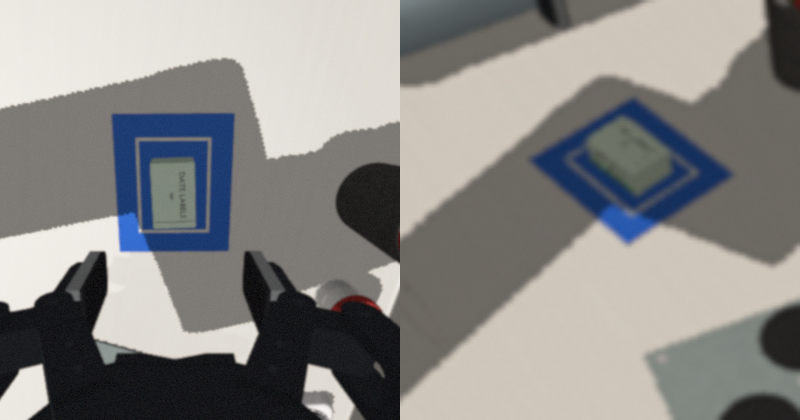

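The carton lies flat inside the outline: top face at (150–196, 165–228), outline at (137–210, 138–232). Now back to the iodine bottle in the tray.

>>> {"method": "servo_tool", "body": {
  "moves": [
    {"grip":0.3,"x":-0.06,"y":-0.007,"z":0,"turn":-0.05},
    {"grip":0.1,"x":-0.16,"y":-0.018,"z":0,"turn":-0.12},
    {"grip":0.1,"x":-0.28,"y":-0.032,"z":0,"turn":-0.2},
    {"grip":0.1,"x":-0.42,"y":-0.047,"z":0,"turn":-0.28},
    {"grip":0.1,"x":-0.56,"y":-0.063,"z":0,"turn":-0.36},
    {"grip":0.1,"x":-0.7,"y":-0.079,"z":0,"turn":-0.44},
    {"grip":0.1,"x":-0.82,"y":-0.093,"z":0,"turn":-0.52},
    {"grip":0.1,"x":-0.92,"y":-0.104,"z":0,"turn":-0.59},
    {"grip":0.1,"x":-0.98,"y":-0.111,"z":0,"turn":-0.63},
    {"grip":0.1,"x":-1.0,"y":-0.113,"z":0,"turn":-0.637}
  ]
}}

```text
t: 27.2
tcp_pos: [551.8, -19.8, 162.6]
eef_rot: [-0.001, 0.209, 0.978, -0.0]
wrist_force: [0.3, 0.6, -0.2]
finger_gap: 0.551
grip_force: 0.0
```

```bash
python3 p.py 563 -255 165 1.15
```

```text
t 27.2 tcp [551.8 -19.8 162.6] psi 1.149 gap 46.9 gf 0.0 F [ 0.3  0.6 -0.2] j [-0.04  0.32 -0.08  1.17 -0.    0.39]
shift xyz [-0.355 -0.7   -0.008] turn -0.001 rows@30mm 7.8
```

>>> {"method": "servo_tool", "body": {
  "moves": [
    {"grip":0.1,"x":-0.03,"y":-0.06,"z":0,"turn":0},
    {"grip":0.1,"x":-0.086,"y":-0.17,"z":0,"turn":0},
    {"grip":0.1,"x":-0.152,"y":-0.3,"z":0,"turn":0},
    {"grip":0.1,"x":-0.218,"y":-0.43,"z":0,"turn":0},
    {"grip":0.1,"x":-0.284,"y":-0.56,"z":0,"turn":0},
    {"grip":0.1,"x":-0.33,"y":-0.65,"z":0,"turn":0},
    {"grip":0.1,"x":-0.35,"y":-0.69,"z":0,"turn":0},
    {"grip":0.1,"x":-0.355,"y":-0.7,"z":0,"turn":0},
    {"grip":0.1,"x":-0.355,"y":-0.7,"z":0,"turn":0}
  ]
}}

```text
t: 28.1
tcp_pos: [564.0, -252.2, 163.5]
eef_rot: [-0.001, 0.209, 0.978, 0.0]
wrist_force: [-0.1, 0.7, -0.3]
finger_gap: 0.549
grip_force: 0.0
```

```bash
python3 p.py 563 -254.6 87.4 1.15
```

```text
t 28.1 tcp [ 564.  -252.2  163.5] psi 1.15 gap 46.7 gf 0.0 F [-0.1  0.7 -0.3] j [-0.42  0.43  0.09  1.24  0.    0.  ]
shift xyz [-0.001 -0.009  0.254] turn -0.0 rows@30mm 2.5
```

>>> {"method": "servo_tool", "body": {
  "newtons": 40,
  "moves": [
    {"grip":0.1,"x":-0.001,"y":-0.003,"z":0.05,"turn":0},
    {"grip":0.1,"x":-0.001,"y":-0.003,"z":0.12,"turn":0},
    {"grip":0.1,"x":-0.001,"y":-0.003,"z":0.19,"turn":0},
    {"grip":0.1,"x":-0.001,"y":-0.003,"z":0.235,"turn":0},
    {"grip":0.1,"x":-0.001,"y":-0.003,"z":0.25,"turn":0},
    {"grip":0.1,"x":-0.001,"y":-0.003,"z":0.252,"turn":0},
    {"grip":0.1,"x":-0.001,"y":-0.003,"z":0.252,"turn":0}
  ]
}}

```text
t: 28.8
tcp_pos: [564.5, -253.5, 89.3]
eef_rot: [0.0, 0.208, 0.978, -0.0]
wrist_force: [-0.1, -0.6, 0.4]
finger_gap: 0.545
grip_force: 0.0
```

```bash
python3 p.py 563 -254.6 87.4 1.15
```

```text
t 28.8 tcp [ 564.5 -253.5   89.3] psi 1.151 gap 46.4 gf 0.0 F [-0.1 -0.6  0.4] j [-0.42  0.47 -0.04  1.06  0.   -0.  ]
shift xyz [ 0.003 -0.005  0.006] turn 0.001 rows@30mm 0.1
```

>>> {"method": "servo_tool", "body": {
  "newtons": 40,
  "moves": [
    {"grip":0.1,"x":0.003,"y":-0.005,"z":0.004,"turn":0},
    {"grip":0.1,"x":0.003,"y":-0.005,"z":0.004,"turn":0},
    {"grip":-1,"x":0.003,"y":-0.005,"z":0.004,"turn":0},
    {"grip":-1,"x":0.003,"y":-0.005,"z":0.004,"turn":0},
    {"grip":-1,"x":0.003,"y":-0.005,"z":0.004,"turn":0},
    {"grip":-1,"x":0.003,"y":-0.005,"z":0.004,"turn":0},
    {"grip":-1,"x":0.003,"y":-0.005,"z":0.004,"turn":0},
    {"grip":-1,"x":0.003,"y":-0.005,"z":0.004,"turn":0}
  ]
}}

```text
t: 29.6
tcp_pos: [562.9, -255.2, 87.7]
eef_rot: [0.0, 0.209, 0.978, -0.0]
wrist_force: [-0.6, 1.8, 4.4]
finger_gap: 0.237
grip_force: 39.4
```

```bash
python3 p.py 555.2 42.8 158 1.15
```

```text
t 29.6 tcp [ 562.9 -255.2   87.7] psi 1.15 gap 20.1 gf 39.4 F [-0.6  1.8  4.4] j [-0.43  0.47 -0.04  1.06 -0.   -0.  ]
shift xyz [ 0.429  0.896 -0.235] turn 0.0 rows@30mm 10.2
```

>>> {"method": "servo_tool", "body": {
  "moves": [
    {"grip":-1,"x":0,"y":0,"z":-0.02,"turn":0},
    {"grip":-1,"x":0,"y":0,"z":-0.08,"turn":0},
    {"grip":-1,"x":0,"y":0,"z":-0.14,"turn":0},
    {"grip":-1,"x":0.01,"y":0.02,"z":-0.2,"turn":0},
    {"grip":-1,"x":0.043,"y":0.09,"z":-0.225,"turn":0},
    {"grip":-1,"x":0.09,"y":0.19,"z":-0.235,"turn":0},
    {"grip":-1,"x":0.147,"y":0.31,"z":-0.235,"turn":0},
    {"grip":-1,"x":0.206,"y":0.43,"z":-0.235,"turn":0},
    {"grip":-1,"x":0.263,"y":0.55,"z":-0.235,"turn":0},
    {"grip":-1,"x":0.321,"y":0.67,"z":-0.235,"turn":0},
    {"grip":-1,"x":0.373,"y":0.78,"z":-0.235,"turn":0},
    {"grip":-1,"x":0.41,"y":0.855,"z":-0.235,"turn":0}
  ]
}}

```text
t: 30.8
tcp_pos: [554.5, 31.3, 157.8]
eef_rot: [-0.0, 0.208, 0.978, -0.0]
wrist_force: [0.1, -0.4, -0.9]
finger_gap: 0.243
grip_force: 39.3
```

```bash
python3 p.py 555.2 42.8 89 1.15
```

```text
t 30.8 tcp [554.5  31.3 157.8] psi 1.151 gap 20.7 gf 39.3 F [ 0.1 -0.4 -0.9] j [ 0.06  0.32 -0.08  1.16  0.    0.48]
shift xyz [0.013 0.036 0.229] turn 0.001 rows@30mm 2.3
```

>>> {"method": "servo_tool", "body": {
  "moves": [
    {"grip":-1,"x":0.008,"y":0.02,"z":0,"turn":0},
    {"grip":-1,"x":0.013,"y":0.034,"z":0.02,"turn":0},
    {"grip":-1,"x":0.013,"y":0.036,"z":0.07,"turn":0},
    {"grip":-1,"x":0.013,"y":0.036,"z":0.13,"turn":0},
    {"grip":-1,"x":0.013,"y":0.036,"z":0.18,"turn":0},
    {"grip":-1,"x":0.013,"y":0.036,"z":0.205,"turn":0},
    {"grip":-1,"x":0.013,"y":0.036,"z":0.21,"turn":0},
    {"grip":-1,"x":0.013,"y":0.036,"z":0.21,"turn":0}
  ]
}}

```text
t: 31.6
tcp_pos: [556.1, 40.1, 94.9]
eef_rot: [-0.0, 0.209, 0.978, -0.0]
wrist_force: [-0.1, -0.1, -0.7]
finger_gap: 0.236
grip_force: 39.3
```

```bash
python3 p.py 555.2 42.8 89 1.15
```

```text
t 31.6 tcp [556.1  40.1  94.9] psi 1.149 gap 20.1 gf 39.3 F [-0.1 -0.1 -0.7] j [ 0.07  0.37 -0.18  1.01 -0.    0.49]
shift xyz [0.006 0.007 0.02 ] turn -0.0 rows@30mm 0.2
```

>>> {"method": "servo_tool", "body": {
  "moves": [
    {"grip":-1,"x":0.006,"y":0.007,"z":0.005,"turn":0},
    {"grip":-1,"x":0.006,"y":0.007,"z":0.012,"turn":0},
    {"grip":-1,"x":0.006,"y":0.007,"z":0.019,"turn":0},
    {"grip":-1,"x":0.006,"y":0.007,"z":0.022,"turn":0},
    {"grip":-1,"x":0.006,"y":0.007,"z":0.023,"turn":0},
    {"grip":-1,"x":0.006,"y":0.007,"z":0.023,"turn":0}
  ]
}}

```text
t: 32.2
tcp_pos: [555.7, 43.4, 88.7]
eef_rot: [0.001, 0.209, 0.978, 0.0]
wrist_force: [-0.0, -0.2, 5.7]
finger_gap: 0.234
grip_force: 39.9
```

```bash
python3 p.py 555.2 42.8 88.5 1.15
```

```text
t 32.2 tcp [555.7  43.4  88.7] psi 1.15 gap 19.9 gf 39.9 F [-0.  -0.2  5.7] j [ 0.08  0.38 -0.2   1.   -0.    0.5 ]
shift xyz [ 0.001 -0.003  0.001] turn 0.0 rows@30mm 0.0
```

>>> {"method": "servo_tool", "body": {
  "moves": [
    {"grip":-0.1,"x":0,"y":0,"z":0,"turn":0},
    {"grip":0.0,"x":0,"y":0,"z":0,"turn":0},
    {"grip":0.0,"x":0,"y":0,"z":0,"turn":0},
    {"grip":0.0,"x":0,"y":0,"z":0,"turn":0},
    {"grip":0.0,"x":0,"y":0,"z":-0.03,"turn":0},
    {"grip":0.0,"x":0,"y":0,"z":-0.1,"turn":0},
    {"grip":0.1,"x":0,"y":0,"z":-0.2,"turn":0},
    {"grip":0.1,"x":0,"y":0,"z":-0.3,"turn":0},
    {"grip":0.1,"x":0,"y":0,"z":-0.36,"turn":0},
    {"grip":0.1,"x":0,"y":0,"z":-0.38,"turn":0}
  ]
}}

```text
t: 33.2
tcp_pos: [556.1, 43.4, 204.6]
eef_rot: [0.002, 0.209, 0.978, 0.0]
wrist_force: [0.7, 0.9, -0.6]
finger_gap: 0.548
grip_force: 0.0
```

```bash
python3 p.py 491.1 -272.2 200 1.15
```

```text
t 33.2 tcp [556.1  43.4 204.6] psi 1.15 gap 46.6 gf 0.0 F [ 0.7  0.9 -0.6] j [ 0.08  0.3   0.01  1.27 -0.    0.5 ]
shift xyz [-0.232 -1.049  0.014] turn -0.0 rows@30mm 10.7
```

>>> {"method": "servo_tool", "body": {
  "moves": [
    {"grip":0.1,"x":-0.013,"y":-0.06,"z":0,"turn":0},
    {"grip":0.1,"x":-0.038,"y":-0.17,"z":0,"turn":0},
    {"grip":0.1,"x":-0.068,"y":-0.31,"z":0,"turn":0},
    {"grip":0.1,"x":-0.1,"y":-0.45,"z":0,"turn":0},
    {"grip":0.1,"x":-0.13,"y":-0.59,"z":0,"turn":0},
    {"grip":0.1,"x":-0.161,"y":-0.73,"z":0,"turn":0},
    {"grip":0.1,"x":-0.19,"y":-0.86,"z":0,"turn":0},
    {"grip":0.1,"x":-0.21,"y":-0.95,"z":0,"turn":0},
    {"grip":0.1,"x":-0.221,"y":-1.0,"z":0,"turn":0},
    {"grip":0.1,"x":-0.221,"y":-1.0,"z":0,"turn":0}
  ]
}}

```text
t: 34.2
tcp_pos: [492.6, -258.9, 201.4]
eef_rot: [-0.0, 0.21, 0.978, 0.0]
wrist_force: [0.4, 1.1, -0.3]
finger_gap: 0.554
grip_force: 0.0
```

```bash
python3 p.py 491.1 -272.2 117.5 1.15
```

```text
t 34.2 tcp [ 492.6 -258.9  201.4] psi 1.148 gap 47.1 gf 0.0 F [ 0.4  1.1 -0.3] j [-0.48  0.3   0.    1.27 -0.   -0.06]
shift xyz [-0.014 -0.042  0.28 ] turn -0.001 rows@30mm 2.8
```

>>> {"method": "servo_tool", "body": {
  "moves": [
    {"grip":0.1,"x":-0.014,"y":-0.042,"z":0.02,"turn":0},
    {"grip":0.1,"x":-0.014,"y":-0.042,"z":0.07,"turn":0},
    {"grip":0.1,"x":-0.014,"y":-0.042,"z":0.15,"turn":0},
    {"grip":0.1,"x":-0.014,"y":-0.042,"z":0.22,"turn":0},
    {"grip":0.1,"x":-0.014,"y":-0.042,"z":0.26,"turn":0},
    {"grip":0.1,"x":-0.014,"y":-0.042,"z":0.275,"turn":0},
    {"grip":0.1,"x":-0.014,"y":-0.042,"z":0.278,"turn":0},
    {"grip":0.1,"x":-0.014,"y":-0.042,"z":0.278,"turn":0}
  ]
}}

```text
t: 35.0
tcp_pos: [492.3, -270.9, 119.2]
eef_rot: [0.0, 0.209, 0.978, -0.0]
wrist_force: [-0.2, 0.2, 0.1]
finger_gap: 0.546
grip_force: 0.0
```

```bash
python3 p.py 491.1 -272.2 117.3 1.15
```

```text
t 35.0 tcp [ 492.3 -270.9  119.2] psi 1.15 gap 46.4 gf 0.0 F [-0.2  0.2  0.1] j [-0.5   0.36 -0.14  1.07 -0.   -0.08]
shift xyz [ 0.002 -0.006  0.006] turn 0.0 rows@30mm 0.1
```

>>> {"method": "servo_tool", "body": {
  "newtons": 40,
  "moves": [
    {"grip":0.1,"x":0.002,"y":-0.006,"z":0.005,"turn":0},
    {"grip":0.1,"x":0.002,"y":-0.006,"z":0.005,"turn":0},
    {"grip":-1,"x":0.002,"y":-0.006,"z":0.005,"turn":0},
    {"grip":-1,"x":0.002,"y":-0.006,"z":0.005,"turn":0},
    {"grip":-1,"x":0.002,"y":-0.006,"z":0.005,"turn":0},
    {"grip":-1,"x":0.002,"y":-0.006,"z":0.005,"turn":0},
    {"grip":-1,"x":0.002,"y":-0.006,"z":0.005,"turn":0},
    {"grip":-1,"x":0.002,"y":-0.006,"z":0.005,"turn":0}
  ]
}}

```text
t: 35.8
tcp_pos: [490.8, -272.5, 117.5]
eef_rot: [0.0, 0.209, 0.978, -0.0]
wrist_force: [-1.5, -1.0, 5.5]
finger_gap: 0.275
grip_force: 39.5
```

```bash
python3 p.py 533.2 -85.9 190 1.15
```

```text
t 35.8 tcp [ 490.8 -272.5  117.5] psi 1.15 gap 23.3 gf 39.5 F [-1.5 -1.   5.5] j [-0.51  0.36 -0.14  1.07 -0.   -0.09]
shift xyz [ 0.125  0.625 -0.242] turn -0.0 rows@30mm 6.8
```

>>> {"method": "servo_tool", "body": {
  "moves": [
    {"grip":-1,"x":0,"y":0,"z":-0.02,"turn":0},
    {"grip":-1,"x":0,"y":0,"z":-0.07,"turn":0},
    {"grip":-1,"x":0,"y":0,"z":-0.13,"turn":0},
    {"grip":-1,"x":0.004,"y":0.02,"z":-0.18,"turn":0},
    {"grip":-1,"x":0.016,"y":0.08,"z":-0.22,"turn":0},
    {"grip":-1,"x":0.034,"y":0.17,"z":-0.237,"turn":0},
    {"grip":-1,"x":0.056,"y":0.28,"z":-0.242,"turn":0},
    {"grip":-1,"x":0.078,"y":0.39,"z":-0.242,"turn":0},
    {"grip":-1,"x":0.1,"y":0.5,"z":-0.242,"turn":0},
    {"grip":-1,"x":0.115,"y":0.575,"z":-0.242,"turn":0},
    {"grip":-1,"x":0.123,"y":0.615,"z":-0.242,"turn":0},
    {"grip":-1,"x":0.125,"y":0.623,"z":-0.242,"turn":0}
  ]
}}

```text
t: 37.0
tcp_pos: [532.7, -85.3, 189.5]
eef_rot: [-0.0, 0.208, 0.978, -0.0]
wrist_force: [-0.3, -0.9, -1.2]
finger_gap: 0.277
grip_force: 39.5
```

```bash
python3 p.py 533.2 -86.3 124 1.15
```

```text
t 37.0 tcp [532.7 -85.3 189.5] psi 1.152 gap 23.6 gf 39.5 F [-0.3 -0.9 -1.2] j [-0.16  0.28 -0.06  1.23 -0.    0.26]
shift xyz [-0.003 -0.002  0.218] turn 0.001 rows@30mm 2.2
```

>>> {"method": "servo_tool", "body": {
  "moves": [
    {"grip":-1,"x":-0.003,"y":-0.002,"z":0.02,"turn":0},
    {"grip":-1,"x":-0.003,"y":-0.002,"z":0.07,"turn":0},
    {"grip":-1,"x":-0.003,"y":-0.002,"z":0.13,"turn":0},
    {"grip":-1,"x":-0.003,"y":-0.002,"z":0.18,"turn":0},
    {"grip":-1,"x":-0.003,"y":-0.002,"z":0.21,"turn":0},
    {"grip":-1,"x":-0.003,"y":-0.002,"z":0.218,"turn":0},
    {"grip":-1,"x":-0.003,"y":-0.002,"z":0.218,"turn":0},
    {"grip":-1,"x":-0.003,"y":-0.002,"z":0.218,"turn":0}
  ]
}}

```text
t: 37.8
tcp_pos: [533.6, -87.6, 124.8]
eef_rot: [0.0, 0.209, 0.978, -0.0]
wrist_force: [-0.3, 1.2, -1.8]
finger_gap: 0.274
grip_force: 39.5
```

```bash
python3 p.py 533.2 -86.3 118 1.15
```

```text
t 37.8 tcp [533.6 -87.6 124.8] psi 1.15 gap 23.3 gf 39.5 F [-0.3  1.2 -1.8] j [-0.16  0.32 -0.18  1.07 -0.    0.26]
shift xyz [0.003 0.003 0.023] turn -0.0 rows@30mm 0.2
```

>>> {"method": "servo_tool", "body": {
  "moves": [
    {"grip":-1,"x":0.003,"y":0.003,"z":0.005,"turn":0},
    {"grip":-1,"x":0.003,"y":0.003,"z":0.012,"turn":0},
    {"grip":-1,"x":0.003,"y":0.003,"z":0.019,"turn":0},
    {"grip":-1,"x":0.003,"y":0.003,"z":0.023,"turn":0},
    {"grip":-1,"x":0.003,"y":0.003,"z":0.025,"turn":0},
    {"grip":-1,"x":0.003,"y":0.003,"z":0.025,"turn":0}
  ]
}}

```text
t: 38.4
tcp_pos: [533.8, -86.3, 118.5]
eef_rot: [0.002, 0.209, 0.978, -0.0]
wrist_force: [-2.9, 0.4, 12.5]
finger_gap: 0.279
grip_force: 41.0
```

```bash
python3 p.py 533.2 -86.3 118 1.15
```

```text
t 38.4 tcp [533.8 -86.3 118.5] psi 1.15 gap 23.7 gf 41.0 F [-2.9  0.4 12.5] j [-0.16  0.32 -0.19  1.05 -0.    0.26]
shift xyz [ 0.002 -0.001  0.002] turn 0.0 rows@30mm 0.0
```

>>> {"method": "servo_tool", "body": {
  "moves": [
    {"grip":-1,"x":0,"y":0,"z":-0.002,"turn":0},
    {"grip":-0.1,"x":0,"y":0,"z":-0.002,"turn":0},
    {"grip":0.1,"x":0,"y":0,"z":-0.002,"turn":0},
    {"grip":0.1,"x":0,"y":0,"z":-0.002,"turn":0},
    {"grip":0.1,"x":0,"y":0,"z":-0.002,"turn":0},
    {"grip":0.2,"x":0,"y":0,"z":-0.03,"turn":0},
    {"grip":0.2,"x":0,"y":0,"z":-0.1,"turn":0},
    {"grip":0.2,"x":0,"y":0,"z":-0.2,"turn":0},
    {"grip":0.2,"x":0,"y":0,"z":-0.29,"turn":0},
    {"grip":0.2,"x":0,"y":0,"z":-0.32,"turn":0}
  ]
}}

```text
t: 39.4
tcp_pos: [534.0, -86.2, 215.9]
eef_rot: [0.002, 0.209, 0.978, 0.0]
wrist_force: [-0.5, -0.4, 0.5]
finger_gap: 0.599
grip_force: 0.0
```

```bash
python3 p.py 418.6 -288.4 215 1.15
```

```text
t 39.4 tcp [534.  -86.2 215.9] psi 1.15 gap 50.9 gf 0.0 F [-0.5 -0.4  0.5] j [-0.16  0.27 -0.01  1.29 -0.    0.26]
shift xyz [ 0.076 -0.772  0.002] turn -0.0 rows@30mm 7.8
```

>>> {"method": "servo_tool", "body": {
  "moves": [
    {"grip":0.25,"x":0.006,"y":-0.06,"z":0,"turn":0},
    {"grip":0.25,"x":0.018,"y":-0.18,"z":0,"turn":0},
    {"grip":0.25,"x":0.032,"y":-0.32,"z":0,"turn":0},
    {"grip":0.25,"x":0.045,"y":-0.46,"z":0,"turn":0},
    {"grip":0.25,"x":0.058,"y":-0.59,"z":0,"turn":0},
    {"grip":0.25,"x":0.069,"y":-0.7,"z":0,"turn":0},
    {"grip":0.25,"x":0.075,"y":-0.76,"z":0,"turn":0},
    {"grip":0.25,"x":0.076,"y":-0.774,"z":0.01,"turn":0},
    {"grip":0.25,"x":0.076,"y":-0.774,"z":0.06,"turn":0},
    {"grip":0.25,"x":0.076,"y":-0.774,"z":0.13,"turn":0},
    {"grip":0.25,"x":0.076,"y":-0.774,"z":0.17,"turn":0},
    {"grip":0.25,"x":0.076,"y":-0.774,"z":0.18,"turn":0}
  ]
}}

```text
t: 40.6
tcp_pos: [416.6, -287.6, 157.2]
eef_rot: [-0.001, 0.209, 0.978, 0.001]
wrist_force: [-0.3, 0.5, 0.5]
finger_gap: 0.626
grip_force: 0.0
```

```bash
python3 p.py 418.6 -288.4 134 1.15
```

```text
t 40.6 tcp [ 416.6 -287.6  157.2] psi 1.151 gap 53.2 gf 0.0 F [-0.3  0.5  0.5] j [-0.6   0.25 -0.2   1.13  0.   -0.18]
shift xyz [-0.007  0.     0.077] turn 0.0 rows@30mm 0.8
```

>>> {"method": "servo_tool", "body": {
  "moves": [
    {"grip":0.25,"x":-0.004,"y":0,"z":0.03,"turn":0},
    {"grip":0.25,"x":-0.004,"y":0,"z":0.06,"turn":0},
    {"grip":0.25,"x":-0.004,"y":0,"z":0.073,"turn":0},
    {"grip":0.25,"x":-0.004,"y":0,"z":0.076,"turn":0},
    {"grip":0.25,"x":-0.004,"y":0,"z":0.076,"turn":0},
    {"grip":0.25,"x":-0.004,"y":0,"z":0.076,"turn":0}
  ]
}}

```text
t: 41.2
tcp_pos: [418.4, -289.3, 136.3]
eef_rot: [0.0, 0.209, 0.978, -0.0]
wrist_force: [-0.2, -0.5, -0.4]
finger_gap: 0.624
grip_force: 0.0
```

```bash
python3 p.py 418.8 -288.4 134 1.15
```

```text
t 41.2 tcp [ 418.4 -289.3  136.3] psi 1.15 gap 53.0 gf 0.0 F [-0.2 -0.5 -0.4] j [-0.6   0.26 -0.23  1.08 -0.   -0.18]
shift xyz [0.    0.003 0.008] turn -0.0 rows@30mm 0.1
```

>>> {"method": "servo_tool", "body": {
  "newtons": 40,
  "moves": [
    {"grip":0.25,"x":0,"y":0.003,"z":0.007,"turn":0},
    {"grip":0.25,"x":0,"y":0.003,"z":0.007,"turn":0},
    {"grip":-1,"x":0,"y":0.003,"z":0.007,"turn":0},
    {"grip":-1,"x":0,"y":0.003,"z":0.007,"turn":0},
    {"grip":-1,"x":0,"y":0.003,"z":0.007,"turn":0},
    {"grip":-1,"x":0,"y":0.003,"z":0.007,"turn":0},
    {"grip":-1,"x":0,"y":0.003,"z":0.007,"turn":0},
    {"grip":-1,"x":0,"y":0.003,"z":0.007,"turn":0}
  ]
}}

```text
t: 42.0
tcp_pos: [418.7, -288.4, 134.1]
eef_rot: [0.0, 0.209, 0.978, -0.0]
wrist_force: [-0.1, 0.6, 5.1]
finger_gap: 0.308
grip_force: 39.8
```

```bash
python3 p.py 487.7 -12.9 205 1.15
python3 - <<'E'
from h import *
w=arm.get_image("top");a=w["img"][190:290,230:340];cv2.imwrite("pics/t8.png",cv2.resize(a,None,fx=6,fy=6,interpolation=cv2.INTER_CUBIC)[:,:,::-1])
for l in((556.9,41.9),(533.9,-88.1)):print((proj(w,(*l,4))-[230,190])*6)
E
```

```text
t 42.0 tcp [ 418.7 -288.4  134.1] psi 1.15 gap 26.2 gf 39.8 F [-0.1  0.6  5.1] j [-0.6   0.26 -0.24  1.07  0.   -0.18]
shift xyz [ 0.165  0.932 -0.236] turn 0.0 rows@30mm 9.8
[204.40264931 254.6790629 ]
[478.65853696 311.39930789]
```

View pics/t8.png

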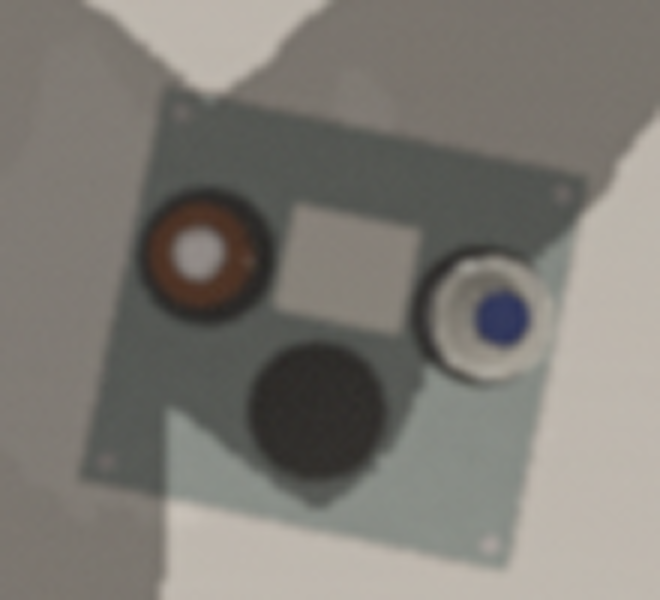

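Iodine at (204,255) and saline at (490,315) sit on their pads, and their cap pixels match the start positions to within 0.5 px. Now the enzyme bottle, bowed away from saline on the way.

>>> {"method": "servo_tool", "body": {
  "moves": [
    {"grip":-1,"x":0,"y":0,"z":-0.02,"turn":0},
    {"grip":-1,"x":0,"y":0,"z":-0.08,"turn":0},
    {"grip":-1,"x":0,"y":0,"z":-0.15,"turn":0},
    {"grip":-1,"x":0.01,"y":0.02,"z":-0.21,"turn":0},
    {"grip":-1,"x":0.035,"y":0.09,"z":-0.236,"turn":0},
    {"grip":-1,"x":0.07,"y":0.19,"z":-0.236,"turn":0},
    {"grip":-1,"x":0.11,"y":0.3,"z":-0.236,"turn":0},
    {"grip":-1,"x":0.15,"y":0.41,"z":-0.236,"turn":0},
    {"grip":-1,"x":0.18,"y":0.52,"z":-0.236,"turn":0},
    {"grip":-1,"x":0.2,"y":0.63,"z":-0.236,"turn":0},
    {"grip":-1,"x":0.2,"y":0.73,"z":-0.236,"turn":0},
    {"grip":-1,"x":0.19,"y":0.82,"z":-0.236,"turn":0}
  ]
}}

```text
t: 43.25
tcp_pos: [466.7, -39.1, 204.6]
eef_rot: [-0.0, 0.209, 0.978, -0.0]
wrist_force: [0.6, 0.2, -3.1]
finger_gap: 0.309
grip_force: 40.0
```

```bash
python3 p.py 487.7 -12.9 150 1.15
```

```text
t 43.25 tcp [466.7 -39.1 204.6] psi 1.151 gap 26.3 gf 40.0 F [ 0.6  0.2 -3.1] j [-0.08  0.15 -0.19  1.23 -0.    0.34]
shift xyz [-0.028  0.108  0.182] turn 0.0 rows@30mm 2.1
```

>>> {"method": "servo_tool", "body": {
  "moves": [
    {"grip":-1,"x":-0.015,"y":0.06,"z":0,"turn":0},
    {"grip":-1,"x":-0.025,"y":0.095,"z":0,"turn":0},
    {"grip":-1,"x":-0.028,"y":0.108,"z":0.01,"turn":0},
    {"grip":-1,"x":-0.028,"y":0.108,"z":0.04,"turn":0},
    {"grip":-1,"x":-0.028,"y":0.108,"z":0.09,"turn":0},
    {"grip":-1,"x":-0.028,"y":0.108,"z":0.14,"turn":0},
    {"grip":-1,"x":-0.028,"y":0.108,"z":0.18,"turn":0},
    {"grip":-1,"x":-0.028,"y":0.108,"z":0.205,"turn":0},
    {"grip":-1,"x":-0.028,"y":0.108,"z":0.212,"turn":0},
    {"grip":-1,"x":-0.028,"y":0.108,"z":0.212,"turn":0},
    {"grip":-1,"x":-0.028,"y":0.108,"z":0.212,"turn":0}
  ]
}}

```text
t: 44.35
tcp_pos: [488.1, -14.6, 141.4]
eef_rot: [0.0, 0.209, 0.978, -0.0]
wrist_force: [-0.7, -1.0, -3.3]
finger_gap: 0.31
grip_force: 40.0
```

```bash
python3 p.py 487.7 -12.9 134.8 1.15
```

```text
t 44.35 tcp [488.1 -14.6 141.4] psi 1.15 gap 26.3 gf 40.0 F [-0.7 -1.  -3.3] j [-0.03  0.22 -0.27  1.08 -0.    0.39]
shift xyz [0.004 0.004 0.022] turn -0.0 rows@30mm 0.2
```

>>> {"method": "servo_tool", "body": {
  "moves": [
    {"grip":-1,"x":0.004,"y":0.004,"z":0.005,"turn":0},
    {"grip":-1,"x":0.004,"y":0.004,"z":0.011,"turn":0},
    {"grip":-1,"x":0.004,"y":0.004,"z":0.017,"turn":0},
    {"grip":-1,"x":0.004,"y":0.004,"z":0.021,"turn":0},
    {"grip":-1,"x":0.004,"y":0.004,"z":0.022,"turn":0},
    {"grip":-1,"x":0.004,"y":0.004,"z":0.022,"turn":0}
  ]
}}

```text
t: 44.95
tcp_pos: [487.8, -12.8, 135.1]
eef_rot: [0.001, 0.209, 0.978, 0.0]
wrist_force: [-1.1, -0.2, 5.8]
finger_gap: 0.31
grip_force: 40.9
```

```bash
python3 p.py 487.7 -12.9 134.8 1.15
```

```text
t 44.95 tcp [487.8 -12.8 135.1] psi 1.15 gap 26.4 gf 40.9 F [-1.1 -0.2  5.8] j [-0.03  0.23 -0.28  1.06 -0.    0.39]
shift xyz [ 0.    -0.     0.001] turn 0.0 rows@30mm 0.0
```

>>> {"method": "servo_tool", "body": {
  "moves": [
    {"grip":-0.1,"x":0,"y":0,"z":0,"turn":0},
    {"grip":0.2,"x":0,"y":0,"z":0,"turn":0},
    {"grip":0.2,"x":0,"y":0,"z":0,"turn":0},
    {"grip":0.2,"x":0,"y":0,"z":0,"turn":0},
    {"grip":0.2,"x":0,"y":0,"z":-0.03,"turn":0},
    {"grip":0.2,"x":0,"y":0,"z":-0.1,"turn":0},
    {"grip":0.2,"x":0,"y":0,"z":-0.2,"turn":0},
    {"grip":0.2,"x":0,"y":0,"z":-0.32,"turn":0},
    {"grip":0.2,"x":0.1,"y":-0.04,"z":-0.36,"turn":0},
    {"grip":0.2,"x":0.24,"y":-0.1,"z":-0.37,"turn":0},
    {"grip":0.2,"x":0.36,"y":-0.16,"z":-0.37,"turn":0},
    {"grip":0.2,"x":0.4,"y":-0.18,"z":-0.37,"turn":0}
  ]
}}

```text
t: 46.15
tcp_pos: [352.5, -13.0, 246.2]
eef_rot: [0.0, 0.209, 0.978, -0.0]
wrist_force: [0.2, 0.5, -0.9]
finger_gap: 0.596
grip_force: 0.0
```

```bash
python3 p.py
python3 - <<'E'
from h import *
t=arm.get_image("top");s=arm.get_image("scene")
a=cv2.resize(t["img"][180:290,150:340],None,fx=4,fy=4,interpolation=cv2.INTER_CUBIC)
cv2.imwrite("pics/t9.png",a[:,:,::-1])
a=cv2.resize(s["img"][110:310,150:410],None,fx=3,fy=3,interpolation=cv2.INTER_CUBIC);cv2.imwrite("pics/s9.png",a[:,:,::-1])
for q in("enzyme","saline","iodine","carton"): print(q,[(np.round(r["point"],1).tolist(),round(r["p"],2)) for r in arm.spot_in(q,"top")[:2]])
E
```

```text
t 46.15 tcp [352.5 -13.  246.2] psi 1.15 gap 50.6 gf 0.0 F [ 0.2  0.5 -0.9] j [-0.04 -0.07 -0.32  1.32 -0.    0.38]
enzyme [([282.9, 256.6], 0.58)]
saline [([311.2, 242.5], 0.7)]
iodine [([262.7, 233.2], 0.56)]
carton [([176.0, 236.9], 0.93)]
```

View pics/t9.png

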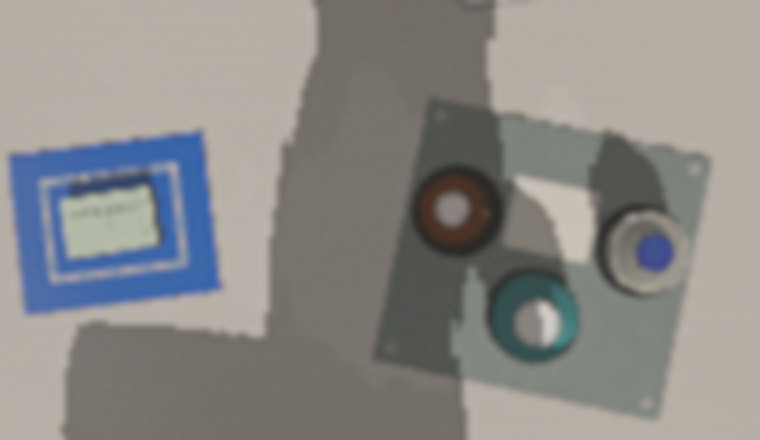

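View pics/s9.png

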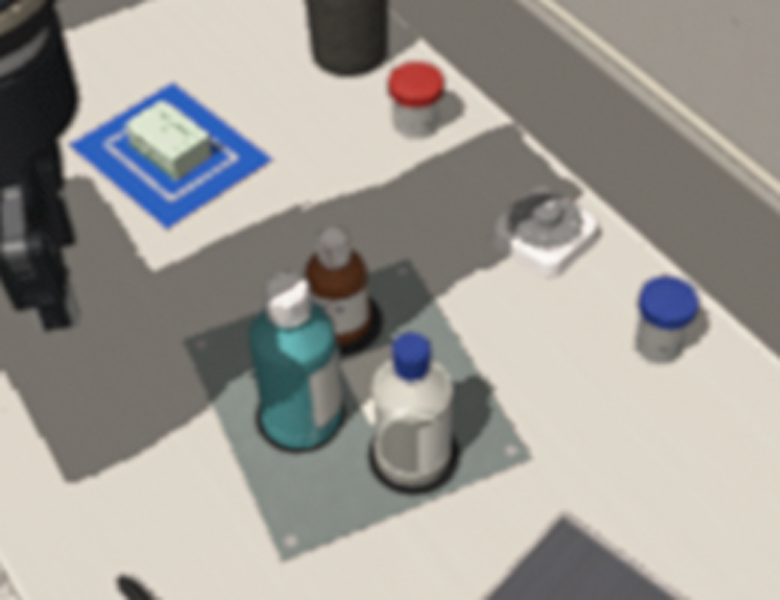

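The bottles stand on their original pads: enzyme cap at (537,322), less than 1 px from its start. The carton, at (110,222), is inside the outline and aligned with it, and the jars are unmoved.

```bash
python3 -c "
from bench import arm
print(arm.sign_off())"
```

```text
the job is handed in; nothing more can be done
None
```

The job is handed in: the carton lies flat inside the mat's outline, long sides matched, and the three bottles are back upright on their original pads. The jars were left alone, and the arm took about 46 s of the 115 s allowed.

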